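Turn a washed brush pot mouth-up into its sliding tray

TASK

The square white brush pot has dried mouth-down on the cork board: turn it over and stand it upright, mouth up and flat, inside the low-edged tray of the sliding carriage. Then slide the carriage, with the pot in it, fully home against the tall end stop and let go. It is ceramic, so never let it fall or topple, and leave the brush jar, the round pot and the paint bottle where they are.

Things in the scene. Friction and masses are not known exactly. Their poses are not given: they have to be found in the camera images.
- pot: Loose square white ceramic brush pot, straight-sided: 58 x 58 mm outside, 110 mm long, walls and floor 5 mm, one end open, 0.2 to 0.45 kg. Origin at the centre of the 58 x 58 x 110 block; z points along its length out of the open mouth (at the start straight down), x and y are normal to its flat sides. It rests stably on either end or any flat side.
- drying_board: Fixed cork board 200 x 200 mm, 6 mm thick, on the bench; the pot starts on it. Origin at the centre of its underside. Otherwise empty.
- bed: Fixed slide bed on the bench, 110 mm (its x) by 370 mm (its y). Origin at the centre of its underside, z up. The carriage runs along its y. The tall end stop, a dark steel bar 42 mm high, is at its +y end; the bar at its -y end is only 24 mm high.
- carriage (a joint): Travel of the wooden carriage along the bed's +y: 0 to 0.18 m, 0.18 = home against the end stop (felt as a hard stop). About 3 N of dry friction; it stays where it is left.
- tray (a point): Centre of the tray's floor on the carriage, 29 mm above the bench; axes as the bed's. The tray is square, 90 x 90 mm inside, with 10 mm high, 6 mm wide edges, so the pot fits with 16 mm to spare on each side.
- handle_top (a point): Centre of the top of the carriage's upright handle, 124 mm above the bench and 100 mm from the tray's centre towards the bed's -y. The handle is a wooden post 28 mm wide (bed x), 14 mm thick (bed y) and 95 mm tall; axes as the bed's.
- brush_jar: Bystander: loose round aluminium jar, 80 mm across, 110 mm tall, with brushes standing in it up to about 220 mm. Origin at the centre of its underside.
- round_pot: Bystander: loose round white ceramic pot, 72 mm across, 100 mm tall, drying mouth-down on the bench. Origin at the centre of its underside (the mouth), z up.
- paint_bottle: Bystander: loose white paint bottle with a cap, 60 mm across, 140 mm tall. Origin at the centre of its underside.
There are look-alikes about, which are no part of the job. What is shaped like the pot but pink is not meant.

How it is judged:
By the outcome, as a careful person would: the job done as asked, in the order asked, and still so for the second after the job is handed in, with the robot touching nothing.
It also fails if it takes over 72 s, if anything falls off the work surface, if the arm or the gripper's body presses on something with over 40 N, if the wrist force passes 120 N, or if a joint passes its speed limit or range.

ROBOT

A 7-joint arm with a two-finger parallel gripper is mounted at the origin on the work surface. World frame = base frame: x ahead of the robot, y to its left, z up, the work surface at z = 0. Lengths are in m, angles in rad, forces in N, time in s.
With the tool pointing down it reaches from about 0.425 to 0.875 m from the base axis. Payload 4.7 kg.
Tool frame: the origin (TCP) lies on the centre line of the jaws, within the pads' length; the fingertips stand 14 mm ahead of it and the grasp point (between the pads) lies 5 mm behind it; z points along the fingers, y is the line along which they close (so a half turn about z gives the same grasp; the last joint's range is limited). The gripper opens to 87 mm and grips with 3 to 60 N. Pads are 19 mm wide; open, the fingers measure 117 mm over their backs; the gripper's body (75 mm by 190 mm) begins 51 mm behind the grasp point.
Start: joints at [1.294, 0.321, -0.07, 1.45, 0.023, 1.371, -0.057], TCP at [0.186, -0.623, 0.215] pointing down, gripper open.
Joint ranges: [-2.86, 2.86], [-0.3, 2.09], [-1.38, 1.24], [0.06, 2.45], [-1.56, 4.7], [0.09, 2.05], [-2.69, 2.69]. Speed limits (rad/s): [2.57, 2.57, 3.14, 3.14, 3.14, 3.14, 3.14].

INTERFACE

Orientations are given as a rotation vector (axis times angle).
In Python, from bench import ctrl gives the robot as it stands.
- The arm moves only by the tool send_rows, never from a script. Its argument "steps" is a list of rows, each an object of numbers: "tx", "ty", "tz": the shift along the tool's x, y, z in units of 60 mm (1.0 is 60 mm); "turn": the turn about the tool's z in units of 8 degrees (1.0 is 8 degrees); "grip": the opening, from 0 (shut) to 1 (fully open). A call has 1 to 12 rows; each row shifts and turns the commanded pose from where the row before left it, along the tool's axes as they then stand; what a row does not reach is not made up. A row lasts 1/8 s, in which the tool goes at most 62.5 mm and 10.7 degrees, less where a joint would pass 70% of its speed; a pose out of reach is approached as far as the arm can. A call is refused whole if a number of a shift passes 1 or a number of a turn 1, either way. A call with a gripper value outside its range is refused whole. The fingers move at their own pace and stop on an object; "newtons" is the grip in N (left out, the last holds). Time passes only in rows, so rows that do not move let the fingers close. It gives the time, the measured TCP pose, the force, the opening and the grip force at its end, in the units of the state.
- ctrl.get_state(): the state, without advancing time (a new reading comes with each control period).
- ctrl.get_image(name): name is "scene" or "top" or "wrist"; returns a dict with "pixels" (384x512x3 uint8, red, green, blue), "K" (3x3 intrinsics, pixels), "cam_to_world" (4x4, takes a point from camera to world coordinates); the wrist camera has in their place "T_tool_cam" (4x4, takes a point from camera to tool coordinates, whose origin is the TCP and whose axes are the flange's). Camera axes: x right, y down, z forward; pixel columns grow to the right and rows downward; lengths in m; the calibration is good to about 2 mm. A picture is of the moment at which its call begins: read the wrist's pose just before it. There is no depth.
- ctrl.close_job(): hands the job in; it is judged then, once.
The state is a dict: "time": time; "joint_positions": joint angles; "qd": joint speeds; "joint_torque": joint torques, N m; "position": TCP position; "tool_rot": TCP orientation; "ft_force": force on the tool from outside, world axes, zero at the start; "torque": the same for the moment, N m; "grip_width": opening from 0.0 (shut) to 1.0 (fully open); "grip_force": force on a finger pad.
Only numpy, scipy, OpenCV 4.12 (cv2) and the standard library are available. Lean on these libraries where they do the work, as an engineer would, in place of code of your own. Each camera call takes 0.05 s, during which the arm holds its last target. There are 200 camera calls.

## Working session

There is one attempt and no reset: what is moved stays moved. The work goes in short steps, Python scripts to look and compute and a tool call to move; the robot and the scene stay as the last step left them, time stands still between calls to the robot, and variables do not carry over. Pictures are saved under pics/ and viewed, at most 10 in all, crops included, and the job is handed in when it is done.

Besides the shell and the picture viewer there is one more tool, called after ">>>" as name([rows], argument=value, ...), one row to a line, values as JSON. send_rows: Moves the arm, as the interface text tells. Its arguments: {"type":"object","properties":{"steps":{"type":"array"},"newtons":{"type":"number"}},"required":["steps"]}

```bash
mkdir -p pics; ls; python3 - <<'E'
from bench import ctrl
import cv2, numpy as np
s=ctrl.get_state();print({k:np.round(v,3).tolist() for k,v in s.items()})
for n in("scene","top"):
    i=ctrl.get_image(n);cv2.imwrite(f"pics/{n}0.png",i["pixels"][:,:,::-1]);print(n,np.round(i["K"],1).tolist(),np.round(i["cam_to_world"],3).tolist())
E
```

```text
pics
{'time': 0.0, 'joint_positions': [1.294, 0.322, -0.07, 1.452, 0.023, 1.371, -0.057], 'qd': [-0.0, 0.001, -0.001, -0.002, -0.001, 0.002, -0.001], 'joint_torque': [0.0, -49.129, -0.404, -31.252, -0.064, 0.044, 0.0], 'position': [0.186, -0.622, 0.214], 'tool_rot': [-3.107, -0.455, 0.001], 'ft_force': [-0.545, -0.727, -0.1], 'torque': [-0.048, 0.013, -0.047], 'grip_force': 0.0, 'grip_width': 0.998}
scene [[396.1, 0.0, 251.2], [0.0, 396.1, 184.7], [0.0, 0.0, 1.0]] [[-0.129, 0.689, -0.713, 1.35], [0.992, 0.095, -0.088, 0.038], [0.007, -0.718, -0.696, 0.9], [0.0, 0.0, 0.0, 1.0]]
top [[389.5, 0.0, 253.6], [0.0, 389.5, 187.9], [0.0, 0.0, 1.0]] [[-0.017, -0.994, 0.108, 0.433], [-1.0, 0.02, 0.022, -0.081], [-0.024, -0.108, -0.994, 1.15], [0.0, 0.0, 0.0, 1.0]]
```

View pics/scene0.png

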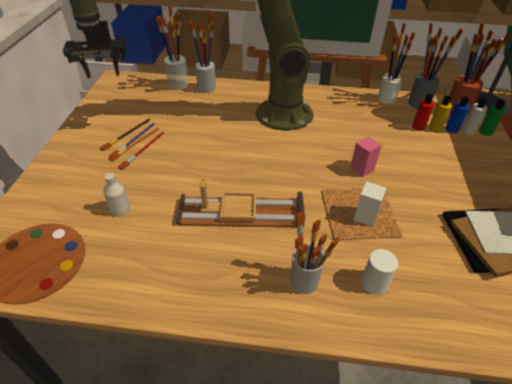

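View pics/top0.png

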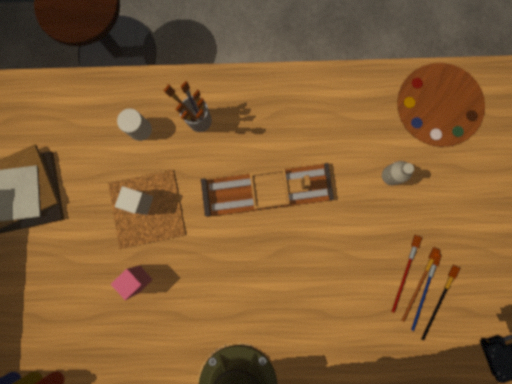

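The scene view shows the white pot at about (369,203) on the cork, the pink decoy at (366,156), the tray at (238,207), the handle at (204,195), the jar at (307,268) and the round pot at (380,271). In the top view, the pot's base end is at (130,200), the bed runs from (205,197) to (333,182), and the handle is at about (308,183).

```bash
python3 - <<'E'
import cv2
a=cv2.imread("pics/top0.png")[90:280,100:345];cv2.imwrite("pics/topc.png",cv2.resize(a,None,fx=3.2,fy=3.1,interpolation=cv2.INTER_CUBIC))
a=cv2.imread("pics/scene0.png")[130:310,170:410];cv2.imwrite("pics/scenec.png",cv2.resize(a,None,fx=3.2,fy=3.2,interpolation=cv2.INTER_CUBIC))
E
```

```text
(no output)
```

View pics/topc.png

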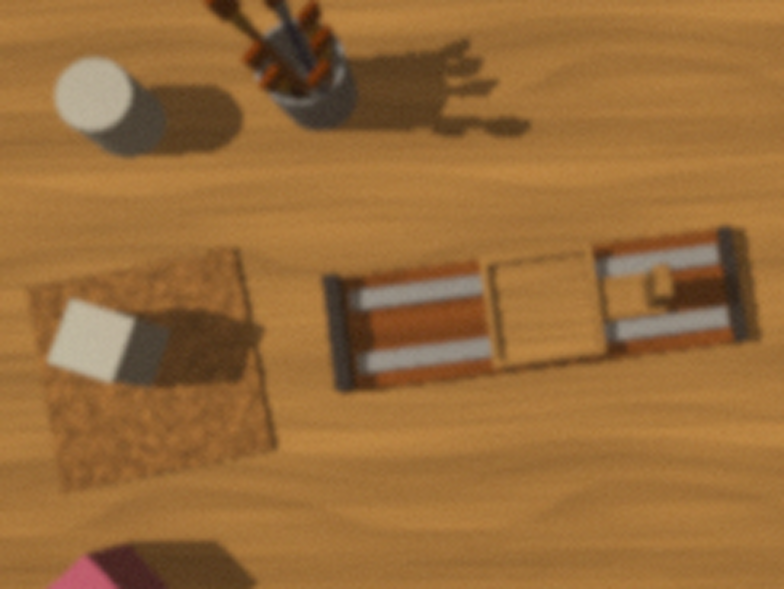

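View pics/scenec.png

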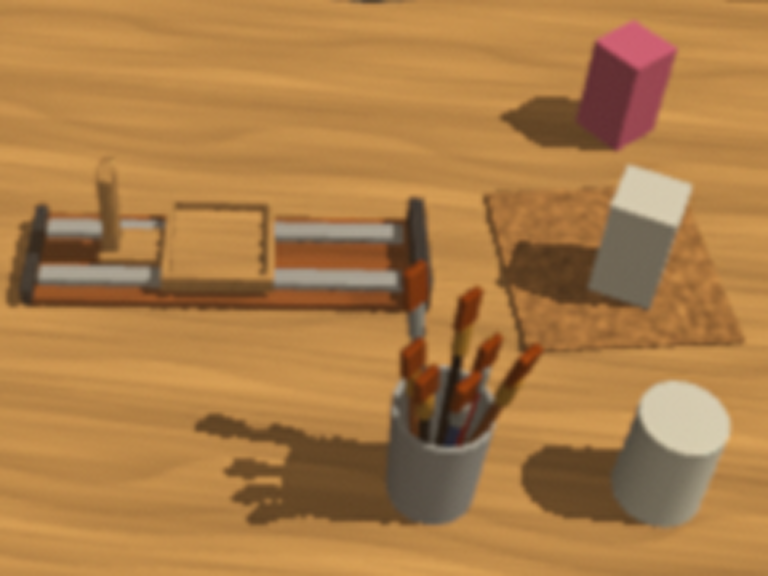

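```bash
cat > h.py <<'E'
import numpy as np, cv2, json
from bench import ctrl
def ray(cam,uv):
    uv=np.atleast_2d(np.asarray(uv,float)); T=cam["cam_to_world"]
    d=np.c_[uv,np.ones(len(uv))]@np.linalg.inv(cam["K"]).T@T[:3,:3].T
    return T[:3,3],d
def onz(cam,uv,z):
    o,d=ray(cam,uv); return o+d*((z-o[2])/d[:,2])[:,None]
def tri(c1,u1,c2,u2):
    out=[]
    for a,b in zip(np.atleast_2d(u1),np.atleast_2d(u2)):
        o1,d1=ray(c1,a);o2,d2=ray(c2,b);d1,d2=d1[0],d2[0]
        s=np.linalg.lstsq(np.c_[d1,-d2],o2-o1,rcond=None)[0]
        p,q=o1+s[0]*d1,o2+s[1]*d2; out.append(np.r_[(p+q)/2,np.linalg.norm(p-q)])
    return np.array(out)
def blob(img,mask,uv):
    n,l,st,c=cv2.connectedComponentsWithStats(mask.astype(np.uint8)); k=l[int(uv[1]),int(uv[0])]
    m=(l==k).astype(np.uint8); cn=max(cv2.findContours(m,cv2.RETR_EXTERNAL,cv2.CHAIN_APPROX_NONE)[0],key=cv2.contourArea)
    return cn,c[k],st[k,4]
E
python3 - <<'E'
from h import *
np.set_printoptions(precision=4,suppress=True)
c={n:ctrl.get_image(n) for n in("scene","top")}
# upscaled masks for sub-pixel
def top_face(n,uv):
    g=cv2.cvtColor(c[n]["pixels"],cv2.COLOR_RGB2HSV);g=cv2.resize(g,None,fx=4,fy=4,interpolation=cv2.INTER_CUBIC)
    m=(g[:,:,2]>158)&(g[:,:,1]<60)
    cn,cc,a=blob(g,m,(uv[0]*4,uv[1]*4))
    ap=cv2.approxPolyDP(cv2.convexHull(cn),12,True)[:,0]
    print(n,a,len(ap)); return (cc+.5)/4-.5,(ap+.5)/4-.5
for nm,ut,us in(("pot",(128,200),(373,191)),("round",(129,121),(384,260))):
    t,ta=top_face("top",ut);s,sa=top_face("scene",us)
    print(nm,"centre",tri(c["top"],t,c["scene"],s))
    if nm=="pot":
        print(ta.tolist(),sa.tolist()); print(onz(c["top"],ta,.116));print(onz(c["scene"],sa,.116))
T=lambda p:[((u+.5)/3.2-.5+100,(v+.5)/3.1-.5+90) for u,v in p]
S=lambda p:[((u+.5)/3.2-.5+170,(v+.5)/3.2-.5+130) for u,v in p]
print("pot manual",tri(c["top"],T([(70,299),(137,318),(112,384),(47,358)]),c["scene"],S([(672,225),(610,205),(629,166),(692,185)])))
tr=tri(c["top"],T([(480,258),(596,245),(607,355),(497,368)]),c["scene"],S([(273,283),(160,283),(176,205),(268,205)]))
print("tray rim",tr,tr.mean(0))
print("handle",tri(c["top"],T([(657,284)]),c["scene"],S([(107,164)])))
print("board",onz(c["top"],T([(28,290),(238,248),(275,450),(66,491)]),.006))
print("bed ends", onz(c["top"],T([(324,276),(345,389),(726,228),(748,340)]),.03))
print("jar",onz(c["top"],T([(325,112)]),.0),onz(c["scene"],S([(437,505)]),0))
E
```

```text
top 6499 4
scene 4401 4
pot centre [[0.5214 0.2813 0.1114 0.0028]]
[[122.375, 187.375], [140.625, 193.625], [133.875, 211.625], [115.625, 205.625]] [[366.375, 182.125], [384.625, 187.875], [380.375, 200.375], [361.375, 194.125]]
[[0.554  0.2945 0.116 ]
 [0.5361 0.2448 0.116 ]
 [0.4881 0.2622 0.116 ]
 [0.5051 0.3118 0.116 ]]
[[0.4912 0.2647 0.116 ]
 [0.5082 0.3142 0.116 ]
 [0.5598 0.2972 0.116 ]
 [0.5424 0.2471 0.116 ]]
top 6080 7
scene 7622 7
round centre [[0.7459 0.2894 0.0941 0.0028]]
pot manual [[0.5576 0.2964 0.1153 0.0014]
 [0.54   0.2426 0.1141 0.0041]
 [0.4832 0.2641 0.1103 0.004 ]
 [0.5065 0.3167 0.116  0.0026]]
tray rim [[ 0.5984 -0.0449  0.0331  0.0033]
 [ 0.6088 -0.1486  0.029   0.0067]
 [ 0.5054 -0.1544  0.0253  0.0101]
 [ 0.4958 -0.0604  0.0282  0.0007]] [ 0.5521 -0.1021  0.0289  0.0052]
handle [[ 0.5597 -0.1964  0.1252  0.0021]]
board [[0.5802 0.3768 0.006 ]
 [0.617  0.18   0.006 ]
 [0.4232 0.145  0.006 ]
 [0.388  0.3372 0.006 ]]
bed ends [[ 0.5849  0.0958  0.03  ]
 [ 0.4787  0.0771  0.03  ]
 [ 0.6228 -0.27    0.03  ]
 [ 0.5174 -0.2857  0.03  ]]
jar [[0.7508 0.0992 0.    ]] [[0.7863 0.1136 0.    ]]
```

>>> send_rows([
  {"tx": 0.6,"ty": -0.3,"tz": -0.1,"grip": 1},
  {"tx": 0.6,"ty": -0.3,"tz": -0.1},
  {"tx": 0.6,"ty": -0.3,"tz": -0.1},
  {"tx": 0.6,"ty": -0.3,"tz": -0.1},
  {"tx": 0.6,"ty": -0.3,"tz": -0.1},
  {"tx": 0.6,"ty": -0.3,"tz": -0.1},
  {"tx": 0.6,"ty": -0.3,"tz": -0.1},
  {"tx": 0.6,"ty": -0.3,"tz": 0},
  {"tx": 0.6,"ty": -0.3,"tz": 0},
  {"tx": 0.6,"ty": -0.3,"tz": 0},
])

```text
validation failed for argument at $.st...
```

>>> send_rows([
  {"tx": 0.26,"ty": -0.7},
  {"tx": 0.26,"ty": -0.7},
  {"tx": 0.26,"ty": -0.7},
  {"tx": 0.26,"ty": -0.7},
  {"tx": 0.26,"ty": -0.7},
  {"tx": 0.26,"ty": -0.7},
  {"tx": 0.26,"ty": -0.7},
  {"tx": 0.26,"ty": -0.7},
  {"tx": 0.26,"ty": -0.7},
  {"tx": 0.26,"ty": -0.7},
  {"tx": 0.26,"ty": -0.7},
  {},
])

```text
validation failed for argument at $.st...
```

>>> send_rows([
  {"tx": 0.6,"ty": -0.3,"tz": -0.1,"turn": 0,"grip": 1},
  {"tx": 0.6,"ty": -0.3,"tz": -0.1,"turn": 0,"grip": 1},
  {"tx": 0.6,"ty": -0.3,"tz": -0.1,"turn": 0,"grip": 1},
  {"tx": 0.6,"ty": -0.3,"tz": -0.1,"turn": 0,"grip": 1},
  {"tx": 0.6,"ty": -0.3,"tz": -0.1,"turn": 0,"grip": 1},
  {"tx": 0.6,"ty": -0.3,"tz": -0.1,"turn": 0,"grip": 1},
  {"tx": 0.6,"ty": -0.3,"tz": -0.1,"turn": 0,"grip": 1},
  {"tx": 0.6,"ty": -0.3,"tz": 0,"turn": 0,"grip": 1},
  {"tx": 0.6,"ty": -0.3,"tz": 0,"turn": 0,"grip": 1},
  {"tx": 0.6,"ty": -0.3,"tz": 0,"turn": 0,"grip": 1},
])

```text
time: 1.45
position: [0.4803, -0.3461, 0.2568]
tool_rot: [3.108, 0.455, -0.0]
ft_force: [1.2, 0.7, 0.0]
grip_width: 0.997
grip_force: 0.0
```

>>> send_rows([
  {"tx": 0.26,"ty": -0.7,"tz": 0,"turn": 0,"grip": 1},
  {"tx": 0.26,"ty": -0.7,"tz": 0,"turn": 0,"grip": 1},
  {"tx": 0.26,"ty": -0.7,"tz": 0,"turn": 0,"grip": 1},
  {"tx": 0.26,"ty": -0.7,"tz": 0,"turn": 0,"grip": 1},
  {"tx": 0.26,"ty": -0.7,"tz": 0,"turn": 0,"grip": 1},
  {"tx": 0.26,"ty": -0.7,"tz": 0,"turn": 0,"grip": 1},
  {"tx": 0.26,"ty": -0.7,"tz": 0,"turn": 0,"grip": 1},
  {"tx": 0.26,"ty": -0.7,"tz": 0,"turn": 0,"grip": 1},
  {"tx": 0.26,"ty": -0.7,"tz": 0,"turn": 0,"grip": 1},
  {"tx": 0.26,"ty": -0.7,"tz": 0,"turn": 0,"grip": 1},
  {"tx": 0.26,"ty": -0.7,"tz": 0,"turn": 0,"grip": 1},
  {"tx": 0.26,"ty": -0.7,"tz": 0,"turn": 0,"grip": 1},
])

```text
time: 2.95
position: [0.5144, 0.1906, 0.2569]
tool_rot: [3.108, 0.454, 0.0]
ft_force: [0.6, 0.0, 1.1]
grip_width: 1.0
grip_force: 0.0
```

>>> send_rows([
  {"tx": 0,"ty": 0,"tz": 0,"turn": -0.95,"grip": 1},
  {"tx": 0,"ty": 0,"tz": 0,"turn": -0.95,"grip": 1},
  {"tx": 0,"ty": 0,"tz": 0,"turn": -0.95,"grip": 1},
  {"tx": 0,"ty": 0,"tz": 0,"turn": -0.95,"grip": 1},
  {"tx": 0,"ty": 0,"tz": 0,"turn": -0.95,"grip": 1},
  {"tx": 0,"ty": 0,"tz": 0,"turn": -0.95,"grip": 1},
  {"tx": 0,"ty": 0,"tz": 0,"turn": -0.95,"grip": 1},
  {"tx": 0,"ty": 0,"tz": 0,"turn": 0,"grip": 1},
])

```text
time: 3.95
position: [0.5143, 0.1893, 0.2568]
tool_rot: [-2.577, -1.797, 0.001]
ft_force: [-0.6, -1.1, -0.2]
grip_width: 0.999
grip_force: 0.0
```

```bash
cat >> h.py <<'E'
from scipy.spatial.transform import Rotation as R
def wrist():
    s=ctrl.get_state(); i=ctrl.get_image("wrist")
    T=np.eye(4);T[:3,:3]=R.from_rotvec(s["tool_rot"]).as_matrix();T[:3,3]=s["position"]
    i["cam_to_world"]=T@np.array(i["T_tool_cam"]);return i
def units(dw,turn_deg=0):
    s=ctrl.get_state();m=R.from_rotvec(s["tool_rot"]).as_matrix();return m.T@np.asarray(dw)/.06
def yaw():
    s=ctrl.get_state();m=R.from_rotvec(s["tool_rot"]).as_matrix();return np.degrees(np.arctan2(m[1,0],m[0,0])),np.round(s["position"],4)
E
python3 - <<'E'
from h import *
print(yaw(),np.round(ctrl.get_state()["joint_positions"],2))
i=wrist();cv2.imwrite("pics/w1.png",i["pixels"][:,:,::-1]);print(np.round(i["T_tool_cam"],3).tolist(),i["cam_to_world"].round(3).tolist())
E
```

```text
(np.float64(69.77471998863139), array([0.5143, 0.1893, 0.2568])) [ 0.39  0.16 -0.87  1.62  0.12  1.42 -0.85]
[[-0.001, -0.96, -0.282, 0.077], [1.0, -0.0, -0.001, 0.001], [0.001, -0.282, 0.96, -0.17], [0.0, 0.0, 0.0, 1.0]] [[0.938, -0.332, -0.099, 0.542], [-0.346, -0.9, -0.264, 0.261], [-0.002, 0.282, -0.959, 0.427], [0.0, 0.0, 0.0, 1.0]]
```

View pics/w1.png

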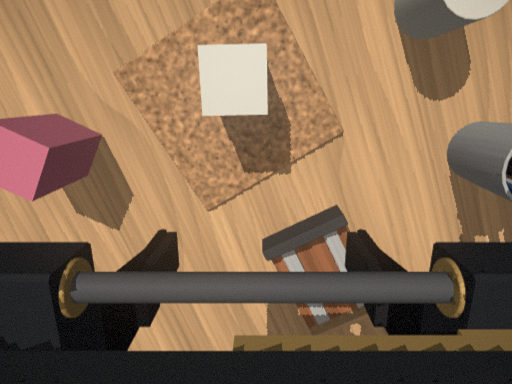

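The wrist view shows the pot's base end square at about (200–267, 43–115), already nearly aligned with the fingers. The board, end stop, jar and round pot are clear of it.

```bash
python3 - <<'E'
from h import *
np.set_printoptions(precision=4,suppress=True)
i=wrist();g=cv2.cvtColor(i["pixels"],cv2.COLOR_RGB2HSV);g=cv2.resize(g,None,fx=4,fy=4,interpolation=cv2.INTER_CUBIC)
cn,cc,a=blob(g,(g[:,:,2]>158)&(g[:,:,1]<60),(234*4,79*4))
ap=(cv2.approxPolyDP(cv2.convexHull(cn),14,True)[:,0]+.5)/4-.5
t=ctrl.get_image("top");ut=[[122.4,187.4],[140.6,193.6],[133.9,211.6],[115.6,205.6]]
P=onz(i,ap,.116);print(ap,P,P.mean(0));e=np.roll(P,-1,0)-P
print([ (np.degrees(np.arctan2(v[1],v[0]))%90,np.linalg.norm(v)) for v in e])
print("z by 2 views",tri(i,ap.mean(0),t,np.mean(ut,0)))
c=P.mean(0);print(yaw(),units([c[0]-yaw()[1][0],c[1]-yaw()[1][1],.091-yaw()[1][2]]))
E
```

```text
[[265.125  43.125]
 [267.125 113.875]
 [202.375 115.125]
 [197.125  45.375]] [[0.5588 0.2987 0.116 ]
 [0.5406 0.2437 0.116 ]
 [0.4862 0.2626 0.116 ]
 [0.5046 0.3169 0.116 ]] [0.5225 0.2805 0.116 ]
[(np.float64(71.60852399680883), np.float64(0.05796542211015951)), (np.float64(70.76754483579498), np.float64(0.05754524097111382)), (np.float64(71.30831376871603), np.float64(0.05730766456367417)), (np.float64(71.42227315056724), np.float64(0.05723907361958673))]
z by 2 views [[0.5219 0.282  0.105  0.0004]]
(np.float64(69.74242113822719), array([0.5144, 0.1893, 0.2569])) [ 1.4732 -0.3987  2.7647]
```

>>> send_rows([
  {"tx": 0.5,"ty": -0.13,"tz": 0,"turn": 0,"grip": 1},
  {"tx": 0.5,"ty": -0.13,"tz": 0,"turn": 0,"grip": 1},
  {"tx": 0.47,"ty": -0.14,"tz": 0,"turn": 0,"grip": 1},
  {"tx": 0,"ty": 0,"tz": 0.5,"turn": -0.2,"grip": 1},
  {"tx": 0,"ty": 0,"tz": 0.5,"turn": 0,"grip": 1},
  {"tx": 0,"ty": 0,"tz": 0.5,"turn": 0,"grip": 1},
  {"tx": 0,"ty": 0,"tz": 0.5,"turn": 0,"grip": 1},
  {"tx": 0,"ty": 0,"tz": 0.5,"turn": 0,"grip": 1},
  {"tx": 0,"ty": 0,"tz": 0.26,"turn": 0,"grip": 1},
  {"tx": 0,"ty": 0,"tz": 0,"turn": 0,"grip": 1},
])

```text
time: 5.35
position: [0.5217, 0.2802, 0.0905]
tool_rot: [-2.55, -1.834, 0.003]
ft_force: [0.5, -0.1, 0.0]
grip_width: 0.998
grip_force: 0.0
```

>>> send_rows([
  {"tx": 0,"ty": 0,"tz": 0,"turn": 0,"grip": 0.6},
  {"tx": 0,"ty": 0,"tz": 0,"turn": 0,"grip": 0.6},
  {"tx": 0,"ty": 0,"tz": 0,"turn": 0,"grip": 0.6},
  {"tx": 0,"ty": 0,"tz": 0,"turn": 0,"grip": 0.6},
  {"tx": 0,"ty": 0,"tz": 0,"turn": 0,"grip": 0.6},
  {"tx": 0,"ty": 0,"tz": 0,"turn": 0,"grip": 0.6},
], newtons=8)

```text
time: 6.1
position: [0.5223, 0.2807, 0.0917]
tool_rot: [2.55, 1.835, 0.0]
ft_force: [-1.2, 0.3, 4.2]
grip_width: 0.669
grip_force: 8.0
```

>>> send_rows([
  {"tx": -0.13,"ty": 0,"tz": -0.02,"turn": 0,"grip": 0.5},
  {"tx": -0.13,"ty": 0,"tz": -0.02,"turn": 0,"grip": 0.5},
  {"tx": -0.14,"ty": 0,"tz": 0,"turn": 0,"grip": 0.5},
  {"tx": -0.14,"ty": 0,"tz": 0,"turn": 0,"grip": 0.5},
  {"tx": -0.14,"ty": 0,"tz": 0.02,"turn": 0,"grip": 0.5},
  {"tx": -0.14,"ty": 0,"tz": 0.02,"turn": 0,"grip": 0.5},
  {"tx": 0,"ty": 0,"tz": 0,"turn": 0,"grip": 0.5},
])

```text
time: 6.98
position: [0.5058, 0.2318, 0.091]
tool_rot: [2.551, 1.832, -0.005]
ft_force: [-2.1, -0.8, 5.7]
grip_width: 0.666
grip_force: 8.0
```

```bash
python3 - <<'E'
from h import *
a=ctrl.get_image("scene")["pixels"][130:300,250:450,::-1];b=wrist()["pixels"][:,:,::-1]
a=cv2.resize(a,(400,340),interpolation=cv2.INTER_CUBIC);b=cv2.resize(b,(400,300))
c=np.zeros((340,800,3),np.uint8);c[:,:400]=a;c[:300,400:]=b;cv2.imwrite("pics/t1.png",c)
E
```

```text
(no output)
```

View pics/t1.png

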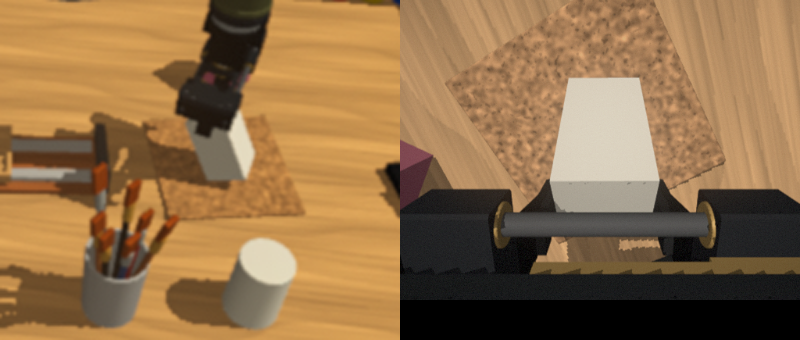

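The pot is tilting in the grip about its lower edge, roughly 30° so far, with its tall side visible at (600,130) in the right half. I'll continue the arc.

>>> send_rows([
  {"tx": -0.13,"ty": 0,"tz": 0.03,"turn": 0,"grip": 0.5},
  {"tx": -0.13,"ty": 0,"tz": 0.04,"turn": 0,"grip": 0.5},
  {"tx": -0.12,"ty": 0,"tz": 0.06,"turn": 0,"grip": 0.5},
  {"tx": -0.12,"ty": 0,"tz": 0.06,"turn": 0,"grip": 0.5},
  {"tx": -0.11,"ty": 0,"tz": 0.08,"turn": 0,"grip": 0.5},
  {"tx": -0.11,"ty": 0,"tz": 0.08,"turn": 0,"grip": 0.5},
  {"tx": -0.09,"ty": 0,"tz": 0.1,"turn": 0,"grip": 0.5},
  {"tx": -0.09,"ty": 0,"tz": 0.1,"turn": 0,"grip": 0.5},
  {"tx": -0.07,"ty": 0,"tz": 0.11,"turn": 0,"grip": 0.5},
  {"tx": -0.07,"ty": 0,"tz": 0.12,"turn": 0,"grip": 0.5},
  {"tx": -0.05,"ty": 0,"tz": 0.12,"turn": 0,"grip": 0.5},
  {"tx": -0.05,"ty": 0,"tz": 0.1,"turn": 0,"grip": 0.5},
])

```text
time: 8.57
position: [0.4852, 0.1689, 0.0308]
tool_rot: [2.55, 1.834, 0.001]
ft_force: [-1.0, -1.2, 0.7]
grip_width: 0.665
grip_force: 8.0
```

```bash
python3 - <<'E'
from h import *
a=ctrl.get_image("scene")["pixels"][130:300,250:450,::-1];b=wrist()["pixels"][:,:,::-1]
a=cv2.resize(a,(400,340),interpolation=cv2.INTER_CUBIC);b=cv2.resize(b,(400,300))
c=np.zeros((340,800,3),np.uint8);c[:,:400]=a;c[:300,400:]=b;cv2.imwrite("pics/t2.png",c);print(yaw(),np.round(ctrl.get_state()["joint_positions"],2))
E
```

```text
(np.float64(71.4450898244628), array([0.4848, 0.1691, 0.0305])) [ 0.37  0.32 -0.85  1.96  0.29  0.98 -0.94]
```

View pics/t2.png

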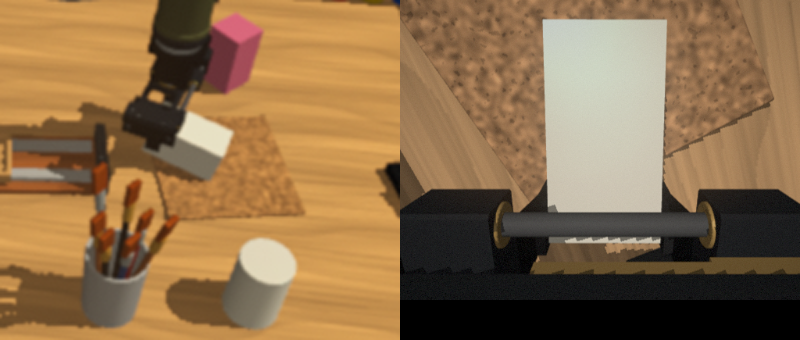

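The pot is lying flat, with the closed end in the grip and the mouth end towards the top of the wrist view. I'll slide it back onto the board by about 70 mm, then regrip at the mouth end.

>>> send_rows([
  {"tx": 0.1,"ty": 0,"tz": 0,"turn": 0,"grip": 0.5},
  {"tx": 0.2,"ty": 0,"tz": 0,"turn": 0,"grip": 0.5},
  {"tx": 0.2,"ty": 0,"tz": 0,"turn": 0,"grip": 0.5},
  {"tx": 0.2,"ty": 0,"tz": 0,"turn": 0,"grip": 0.5},
  {"tx": 0.2,"ty": 0,"tz": 0,"turn": 0,"grip": 0.5},
  {"tx": 0.2,"ty": 0,"tz": 0,"turn": 0,"grip": 0.5},
  {"tx": 0.1,"ty": 0,"tz": 0,"turn": 0,"grip": 0.5},
  {"tx": 0,"ty": 0,"tz": 0,"turn": 0,"grip": 0.5},
  {"tx": 0,"ty": 0,"tz": 0,"turn": 0,"grip": 0.85},
  {"tx": 0,"ty": 0,"tz": 0,"turn": 0,"grip": 1},
  {"tx": 0,"ty": 0,"tz": 0,"turn": 0,"grip": 1},
  {"tx": 0,"ty": 0,"tz": 0,"turn": 0,"grip": 1},
], newtons=10)

```text
time: 10.18
position: [0.508, 0.2371, 0.0315]
tool_rot: [2.55, 1.834, 0.001]
ft_force: [-0.3, -0.1, 1.0]
grip_width: 0.973
grip_force: 0.0
```

```bash
python3 - <<'E'
from h import *
np.set_printoptions(precision=4,suppress=True)
i=wrist();g=cv2.cvtColor(i["pixels"],cv2.COLOR_RGB2HSV);cv2.imwrite("pics/w3.png",i["pixels"][:,:,::-1])
m=(g[:,:,2]>130)&(g[:,:,1]<60);m[262:]=0
cn,cc,a=blob(g,m,(256,140));x,y,w,h=cv2.boundingRect(cn)
# far (mouth) end: top row of the pot's top face (z=.064); side edges at mid row
c=cn[:,0];r=120;row=c[abs(c[:,1]-r)<2][:,0]
print((x,y,w,h));P=onz(i,[(row.min(),r),(row.max(),r),(x+w/2,y)],.064);print(P,np.linalg.norm(P[0]-P[1]))
for s_ in(c[:,0].min()+0,):pass
print(yaw(),"mid side off / mouth off (tool units)",units(P[:2].mean(0)-yaw()[1]),units(P[2]-yaw()[1]))
rows=[c[abs(c[:,1]-k)<2][:,0] for k in(60,200)]
Q=onz(i,[((q.min()+q.max())/2,k) for q,k in zip(rows,(60,200))],.064);d=Q[0]-Q[1];print("pot axis deg",np.degrees(np.arctan2(d[1],d[0])))
E
```

```text
(183, 47, 155, 215)
[[0.5024 0.31   0.064 ]
 [0.5574 0.2914 0.064 ]
 [0.5384 0.326  0.064 ]] 0.05811259428378736
(np.float64(71.45414994522683), array([0.5079, 0.2372, 0.0315])) mid side off / mouth off (tool units) [ 1.1201  0.0113 -0.5416] [ 1.5652  0.012  -0.5416]
pot axis deg 71.36749876910922
```

>>> send_rows([
  {"tx": 0.3,"ty": 0,"tz": 0,"turn": 0,"grip": 1},
  {"tx": 0.3,"ty": 0,"tz": 0,"turn": 0,"grip": 1},
  {"tx": 0.3,"ty": 0,"tz": 0,"turn": 0,"grip": 1},
  {"tx": 0.33,"ty": 0.01,"tz": 0,"turn": 0,"grip": 1},
  {"tx": 0,"ty": 0,"tz": 0,"turn": 0,"grip": 0.6},
  {"tx": 0,"ty": 0,"tz": 0,"turn": 0,"grip": 0.5},
  {"tx": 0,"ty": 0,"tz": 0,"turn": 0,"grip": 0.5},
  {"tx": 0,"ty": 0,"tz": 0,"turn": 0,"grip": 0.5},
  {"tx": 0,"ty": 0,"tz": 0,"turn": 0,"grip": 0.5},
  {"tx": 0,"ty": 0,"tz": 0,"turn": 0,"grip": 0.5},
], newtons=8)

```text
time: 11.48
position: [0.5317, 0.3063, 0.0312]
tool_rot: [2.55, 1.834, -0.001]
ft_force: [-1.0, -0.4, 0.6]
grip_width: 0.664
grip_force: 8.0
```

>>> send_rows([
  {"tx": -0.05,"ty": 0,"tz": -0.13,"turn": 0,"grip": 0.5},
  {"tx": -0.06,"ty": 0,"tz": -0.12,"turn": 0,"grip": 0.5},
  {"tx": -0.07,"ty": 0,"tz": -0.12,"turn": 0,"grip": 0.5},
  {"tx": -0.08,"ty": 0,"tz": -0.11,"turn": 0,"grip": 0.5},
  {"tx": -0.09,"ty": 0,"tz": -0.1,"turn": 0,"grip": 0.5},
  {"tx": -0.1,"ty": 0,"tz": -0.1,"turn": 0,"grip": 0.5},
  {"tx": -0.11,"ty": 0,"tz": -0.08,"turn": 0,"grip": 0.5},
  {"tx": -0.11,"ty": 0,"tz": -0.08,"turn": 0,"grip": 0.5},
  {"tx": -0.12,"ty": 0,"tz": -0.06,"turn": 0,"grip": 0.5},
  {"tx": -0.12,"ty": 0,"tz": -0.06,"turn": 0,"grip": 0.5},
  {"tx": -0.13,"ty": 0,"tz": -0.04,"turn": 0,"grip": 0.5},
  {"tx": -0.13,"ty": 0,"tz": -0.04,"turn": 0,"grip": 0.5},
])

```text
time: 12.98
position: [0.5092, 0.2399, 0.0938]
tool_rot: [2.55, 1.835, -0.0]
ft_force: [0.4, 0.4, -3.0]
grip_width: 0.668
grip_force: 8.0
```

```bash
python3 - <<'E'
from h import *
a=ctrl.get_image("scene")["pixels"][130:300,250:450,::-1];b=wrist()["pixels"][:,:,::-1]
a=cv2.resize(a,(400,340),interpolation=cv2.INTER_CUBIC);b=cv2.resize(b,(400,300))
c=np.zeros((340,800,3),np.uint8);c[:,:400]=a;c[:300,400:]=b;cv2.imwrite("pics/t4.png",c);print(yaw())
E
```

```text
(np.float64(71.3894425333813), array([0.5096, 0.2392, 0.0938]))
```

View pics/t4.png

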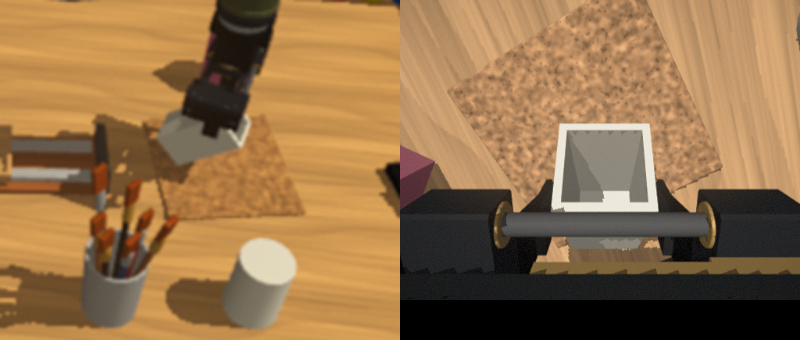

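The mouth is now up and the pot is leaning about 30°, with its base edge on the board. I'll finish the arc.

>>> send_rows([
  {"tx": -0.13,"ty": 0,"tz": 0,"turn": 0,"grip": 0.5},
  {"tx": -0.14,"ty": 0,"tz": 0,"turn": 0,"grip": 0.5},
  {"tx": -0.14,"ty": 0,"tz": 0.02,"turn": 0,"grip": 0.5},
  {"tx": -0.14,"ty": 0,"tz": 0.02,"turn": 0,"grip": 0.5},
  {"tx": -0.13,"ty": 0,"tz": 0.02,"turn": 0,"grip": 0.5},
  {"tx": -0.13,"ty": 0,"tz": 0.02,"turn": 0,"grip": 0.5},
  {"tx": 0,"ty": 0,"tz": 0,"turn": 0,"grip": 0.5},
])

```text
time: 13.95
position: [0.4939, 0.1934, 0.0887]
tool_rot: [2.551, 1.833, -0.001]
ft_force: [1.2, -0.0, -4.0]
grip_width: 0.662
grip_force: 8.0
```

```bash
python3 - <<'E'
from h import *
a=ctrl.get_image("scene")["pixels"][130:300,250:450,::-1];b=wrist()["pixels"][:,:,::-1]
a=cv2.resize(a,(400,340),interpolation=cv2.INTER_CUBIC);b=cv2.resize(b,(400,300))
c=np.zeros((340,800,3),np.uint8);c[:,:400]=a;c[:300,400:]=b;cv2.imwrite("pics/t5.png",c);print(yaw())
E
```

```text
(np.float64(71.45551471019596), array([0.4942, 0.1946, 0.089 ]))
```

View pics/t5.png

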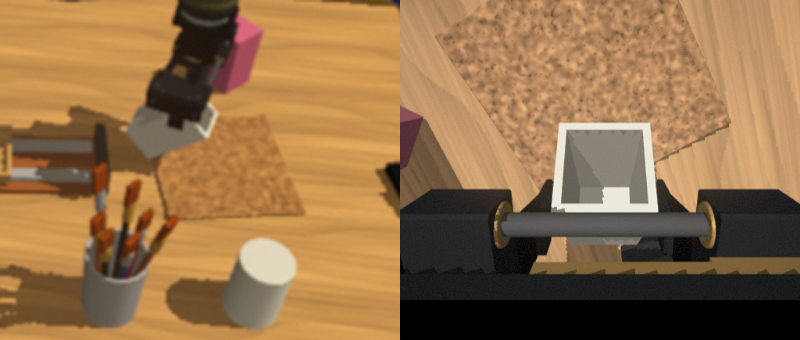

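The pot is hanging at about 30–35° and being carried by the hand (4 N), so its base corner isn't gripping the cork. I'll go back over the board, lower until the edge touches, then roll it upright.

>>> send_rows([
  {"tx": 0,"ty": 0,"tz": -0.15,"turn": 0,"grip": 0.5},
  {"tx": 0.2,"ty": 0,"tz": 0,"turn": 0,"grip": 0.5},
  {"tx": 0.3,"ty": 0,"tz": 0,"turn": 0,"grip": 0.5},
  {"tx": 0.3,"ty": 0,"tz": 0,"turn": 0,"grip": 0.5},
  {"tx": 0.3,"ty": 0,"tz": 0,"turn": 0,"grip": 0.5},
  {"tx": 0.1,"ty": 0,"tz": 0,"turn": 0,"grip": 0.5},
  {"tx": 0,"ty": 0,"tz": 0.05,"turn": 0,"grip": 0.5},
  {"tx": 0,"ty": 0,"tz": 0.05,"turn": 0,"grip": 0.5},
  {"tx": 0,"ty": 0,"tz": 0.05,"turn": 0,"grip": 0.5},
  {"tx": 0,"ty": 0,"tz": 0,"turn": 0,"grip": 0.5},
])

```text
time: 15.3
position: [0.5168, 0.262, 0.0885]
tool_rot: [2.551, 1.834, -0.001]
ft_force: [-0.5, 0.2, -3.3]
grip_width: 0.667
grip_force: 8.0
```

>>> send_rows([
  {"tx": 0,"ty": 0,"tz": 0.04,"turn": 0,"grip": 0.5},
  {"tx": 0,"ty": 0,"tz": 0,"turn": 0,"grip": 0.5},
])

```text
time: 15.55
position: [0.5171, 0.2626, 0.0865]
tool_rot: [2.55, 1.834, 0.0]
ft_force: [0.5, 0.1, -4.3]
grip_width: 0.666
grip_force: 8.0
```

>>> send_rows([
  {"tx": 0,"ty": 0,"tz": 0.05,"turn": 0,"grip": 0.5},
  {"tx": 0,"ty": 0,"tz": 0,"turn": 0,"grip": 0.5},
])

```text
time: 15.8
position: [0.5179, 0.2647, 0.0854]
tool_rot: [-2.549, -1.835, -0.006]
ft_force: [-0.6, 1.1, 5.2]
grip_width: 0.664
grip_force: 8.0
```

>>> send_rows([
  {"tx": 0,"ty": 0,"tz": 0.05,"turn": 0,"grip": 0.5},
  {"tx": 0,"ty": 0,"tz": 0,"turn": 0,"grip": 0.5},
])

```text
time: 16.05
position: [0.5185, 0.2663, 0.0834]
tool_rot: [-2.548, -1.835, -0.011]
ft_force: [-1.1, 2.3, 8.6]
grip_width: 0.663
grip_force: 8.0
```

>>> send_rows([
  {"tx": 0,"ty": 0,"tz": 0.05,"turn": 0,"grip": 0.5},
  {"tx": 0,"ty": 0,"tz": 0,"turn": 0,"grip": 0.5},
])

```text
time: 16.3
position: [0.5187, 0.2668, 0.0808]
tool_rot: [-2.548, -1.835, -0.012]
ft_force: [-0.2, 4.3, 10.1]
grip_width: 0.668
grip_force: 8.0
```

>>> send_rows([
  {"tx": -0.1,"ty": 0,"tz": -0.03,"turn": 0,"grip": 0.5},
  {"tx": -0.1,"ty": 0,"tz": -0.03,"turn": 0,"grip": 0.5},
  {"tx": -0.1,"ty": 0,"tz": -0.03,"turn": 0,"grip": 0.5},
  {"tx": -0.1,"ty": 0,"tz": -0.03,"turn": 0,"grip": 0.5},
  {"tx": 0,"ty": 0,"tz": 0,"turn": 0,"grip": 0.5},
])

```text
time: 16.92
position: [0.5087, 0.238, 0.084]
tool_rot: [2.551, 1.832, -0.004]
ft_force: [-0.9, -1.6, -1.4]
grip_width: 0.667
grip_force: 8.0
```

>>> send_rows([
  {"tx": -0.1,"ty": 0,"tz": -0.02,"turn": 0,"grip": 0.5},
  {"tx": -0.1,"ty": 0,"tz": -0.02,"turn": 0,"grip": 0.5},
  {"tx": -0.1,"ty": 0,"tz": -0.02,"turn": 0,"grip": 0.5},
  {"tx": 0,"ty": 0,"tz": 0,"turn": 0,"grip": 0.5},
])

```text
time: 17.42
position: [0.5036, 0.222, 0.0883]
tool_rot: [2.551, 1.833, -0.001]
ft_force: [0.1, 0.4, -3.8]
grip_width: 0.663
grip_force: 8.0
```

```bash
python3 - <<'E'
from h import *
a=ctrl.get_image("scene")["pixels"][130:300,250:450,::-1];b=wrist()["pixels"][:,:,::-1]
a=cv2.resize(a,(400,340),interpolation=cv2.INTER_CUBIC);b=cv2.resize(b,(400,300))
c=np.zeros((340,800,3),np.uint8);c[:,:400]=a;c[:300,400:]=b;cv2.imwrite("pics/t6.png",c);print(yaw())
E
```

```text
(np.float64(71.4507506376349), array([0.5036, 0.2228, 0.0884]))
```

View pics/t6.png

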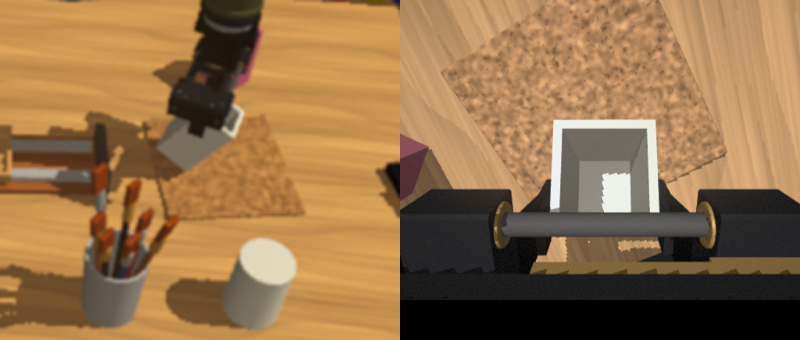

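The lean is down to about 20°, with the inside floor now visible and the pot lifted just off the cork. I'll step back 25 mm, lower to contact and repeat the roll.

>>> send_rows([
  {"tx": 0,"ty": 0,"tz": -0.08,"turn": 0,"grip": 0.5},
  {"tx": 0.2,"ty": 0,"tz": 0,"turn": 0,"grip": 0.5},
  {"tx": 0.2,"ty": 0,"tz": 0,"turn": 0,"grip": 0.5},
  {"tx": 0,"ty": 0,"tz": 0.06,"turn": 0,"grip": 0.5},
  {"tx": 0,"ty": 0,"tz": 0.06,"turn": 0,"grip": 0.5},
  {"tx": 0,"ty": 0,"tz": 0,"turn": 0,"grip": 0.5},
])

```text
time: 18.27
position: [0.5107, 0.245, 0.0852]
tool_rot: [-2.55, -1.834, 0.003]
ft_force: [-0.3, -0.8, -3.2]
grip_width: 0.661
grip_force: 8.0
```

>>> send_rows([
  {"tx": 0,"ty": 0,"tz": 0.03,"turn": 0,"grip": 0.5},
  {"tx": 0,"ty": 0,"tz": 0,"turn": 0,"grip": 0.5},
])

```text
time: 18.52
position: [0.5113, 0.2454, 0.0842]
tool_rot: [2.55, 1.834, 0.0]
ft_force: [0.3, 0.1, -3.3]
grip_width: 0.664
grip_force: 8.0
```

>>> send_rows([
  {"tx": 0,"ty": 0,"tz": 0.03,"turn": 0,"grip": 0.5},
  {"tx": 0,"ty": 0,"tz": 0,"turn": 0,"grip": 0.5},
])

```text
time: 18.77
position: [0.5119, 0.2464, 0.0838]
tool_rot: [2.55, 1.834, 0.003]
ft_force: [-1.7, 0.4, 4.7]
grip_width: 0.667
grip_force: 8.0
```

>>> send_rows([
  {"tx": -0.08,"ty": 0,"tz": 0,"turn": 0,"grip": 0.5},
  {"tx": -0.08,"ty": 0,"tz": 0,"turn": 0,"grip": 0.5},
  {"tx": -0.08,"ty": 0,"tz": 0.01,"turn": 0,"grip": 0.5},
  {"tx": 0,"ty": 0,"tz": 0,"turn": 0,"grip": 0.5},
])

```text
time: 19.27
position: [0.5066, 0.2307, 0.0818]
tool_rot: [2.55, 1.833, -0.002]
ft_force: [-1.0, -1.3, 6.5]
grip_width: 0.663
grip_force: 8.0
```

>>> send_rows([
  {"tx": -0.08,"ty": 0,"tz": 0.02,"turn": 0,"grip": 0.5},
  {"tx": -0.08,"ty": 0,"tz": 0.02,"turn": 0,"grip": 0.5},
  {"tx": 0,"ty": 0,"tz": 0,"turn": 0,"grip": 0.5},
])

```text
time: 19.65
position: [0.5033, 0.2213, 0.079]
tool_rot: [2.55, 1.833, -0.003]
ft_force: [-1.6, -2.6, 4.1]
grip_width: 0.661
grip_force: 8.0
```

```bash
python3 - <<'E'
from h import *
np.set_printoptions(precision=4,suppress=True)
# tilt from converging edges: width of far rim edge and its place, and of the inside floor edge
i=wrist();cv2.imwrite("pics/w7.png",i["pixels"][:,:,::-1]);g=cv2.cvtColor(i["pixels"],cv2.COLOR_RGB2HSV)
print(yaw(),ctrl.get_state()["ft_force"])
for r in range(140,262,6):
    print(r," ".join(f"{v}" for v in g[r,190:330:5,2]))
col=256
print("col256",g[130:275:3,256,2])
E
```

```text
(np.float64(71.4105521001586), array([0.5034, 0.2214, 0.079 ])) [-2.5889 -2.7503  5.0935]
140 179 193 206 188 172 150 174 188 193 154 194 170 177 198 200 202 192 175 174 211 211 183 203 226 180 220 187 187
146 197 184 209 218 217 201 191 210 196 191 180 182 206 203 211 193 154 147 184 185 176 202 217 200 179 206 189 213
152 204 198 181 186 178 176 202 213 192 176 192 192 221 183 173 179 167 164 177 195 168 196 182 192 224 193 195 208
158 185 186 178 180 156 189 187 207 188 195 201 195 190 177 184 174 176 179 183 187 174 201 153 181 179 157 185 191
164 225 221 217 220 221 224 220 221 219 221 219 221 214 218 227 229 226 216 219 219 217 221 215 214 210 223 223 226
170 241 239 241 240 241 241 241 241 240 242 241 242 242 241 242 242 240 241 242 240 240 240 240 240 239 239 239 238
176 241 239 240 224 226 226 227 229 232 229 232 231 231 233 233 230 232 230 231 231 231 228 225 226 225 224 224 237
182 231 240 240 109 106 108 108 113 156 159 159 158 157 159 159 157 154 154 157 156 157 136 103 106 105 109 137 237
188 225 237 240 112 106 109 107 107 156 157 155 158 158 156 159 157 156 157 159 15
[... 921 characters left out ...]
37 235 237 158 125 125 124 124 164 237
242 93 237 238 102 104 106 97 100 131 130 129 129 130 134 131 217 213 216 214 215 215 155 126 127 126 126 188 237
248 94 238 235 102 100 100 102 104 101 101 105 103 101 127 146 149 146 148 148 147 146 147 125 122 124 128 189 237
254 84 237 237 104 101 104 101 99 102 103 100 100 146 146 148 144 143 144 144 146 147 151 143 124 122 125 185 235
260 69 237 236 96 98 97 105 100 105 103 100 144 144 143 147 145 144 148 142 145 147 145 147 124 125 121 191 236
col256 [217 208 201 192 204 210 184 171 184 179 168 181 242 242 241 242 159 157
 155 159 153 156 155 151 154 153 152 154 152 150 151 147 151 147 149 146
 145 147  98 141 149 148 145 143 144 145 145 118  74]
```

The rim's side edges are parallel in the wrist image, so the pot's axis lines up with the camera's 16° tilt. That puts the remaining lean at about 16°, with the edge in contact, so I'll roll on.

>>> send_rows([
  {"tx": -0.09,"ty": 0,"tz": 0.01,"turn": 0,"grip": 0.5},
  {"tx": -0.09,"ty": 0,"tz": 0.02,"turn": 0,"grip": 0.5},
  {"tx": -0.09,"ty": 0,"tz": 0.03,"turn": 0,"grip": 0.5},
  {"tx": -0.09,"ty": 0,"tz": 0.03,"turn": 0,"grip": 0.5},
  {"tx": 0,"ty": 0,"tz": 0,"turn": 0,"grip": 0.5},
])

```text
time: 20.32
position: [0.496, 0.2014, 0.0734]
tool_rot: [2.551, 1.834, -0.003]
ft_force: [0.2, 0.0, -3.7]
grip_width: 0.667
grip_force: 8.0
```

```bash
cat >> h.py <<'E'
def rim():
    """left/right inner rim edges (sub-pixel) by row, and a tilt of the mouth plane from vertical about tool y"""
    i=wrist();v=cv2.GaussianBlur(cv2.cvtColor(i["pixels"],cv2.COLOR_RGB2HSV)[:,:,2],(3,3),0).astype(int);out=[]
    for r in range(186,262,8):
        d=np.diff(v[r]); L=150+np.argmin(d[150:250]); Rr=270+np.argmax(d[270:360]); out.append((r,L,Rr))
    o=np.array(out); w=np.polyfit(o[:,0],o[:,2]-o[:,1],1)
    K=i["K"]; s=w[0]*K[1,1]/(np.polyval(w,K[1,2]))  # d(width)/width per unit tan(row)
    return o,np.degrees(np.arctan(s))
E
python3 - <<'E'
from h import *
o,t=rim();print(o.tolist(),t);print(yaw(),np.round(ctrl.get_state()["ft_force"],1))
E
```

```text
[[186, 155, 352], [194, 199, 323], [202, 199, 322], [210, 200, 322], [218, 200, 322], [226, 200, 321], [234, 201, 338], [242, 201, 343], [250, 201, 348], [258, 202, 320]] -36.467972388602895
(np.float64(71.4385470420316), array([0.4961, 0.2016, 0.0734])) [ 0.2  0.1 -3.4]
```

The rim edges now converge at about 17°, which matches the camera's own tilt, so the pot is upright. Next I'll refine the tray position.

```bash
python3 - <<'E'
from h import *
np.set_printoptions(precision=4,suppress=True)
t=ctrl.get_image("top");im=cv2.imread("pics/top0.png");hsv=cv2.cvtColor(im,cv2.COLOR_BGR2HSV)
T=lambda p:[((u+.5)/3.2-.5+100,(v+.5)/3.1-.5+90) for u,v in p]
q=onz(t,T([(480,258),(596,245),(607,355),(497,368)]),.039);print("tray outer",q,q.mean(0));e=np.roll(q,-1,0)-q
print([(np.degrees(np.arctan2(v[1],v[0]))%90,np.linalg.norm(v)) for v in e])
m=((hsv[:,:,1]<70)&(hsv[:,:,2]>110)).astype(np.uint8);m[:160]=0;m[220:]=0;m[:,:205]=0;m[:,335:]=0
n,l,st,c=cv2.connectedComponentsWithStats(m)
for k in range(1,n):
    if st[k,4]>30:
        v,u=np.where(l==k);P=onz(t,np.c_[u,v],.018)[:,:2];C=np.cov(P.T);w,V=np.linalg.eigh(C);d=V[:,1]
        print("rail",st[k],P.mean(0),np.degrees(np.arctan2(d[1],d[0]))%180)
h=onz(t,T([(657,284)]),.124);print("handle",h)
E
```

```text
tray outer [[ 0.5977 -0.0467  0.039 ]
 [ 0.6078 -0.1514  0.039 ]
 [ 0.5053 -0.1585  0.039 ]
 [ 0.4951 -0.0602  0.039 ]] [ 0.5515 -0.1042  0.039 ]
[(np.float64(5.479024991160003), np.float64(0.10512636983760364)), (np.float64(3.9679820737066507), np.float64(0.10274254279817016)), (np.float64(5.894579611776649), np.float64(0.09876076323085906)), (np.float64(7.505201214848443), np.float64(0.10348780345216031))]
rail [289 170  36   9 165] [ 0.5954 -0.2121] 95.71491523745811
rail [212 180  38  10 213] [0.5692 0.0109] 95.82003223571941
rail [292 189  36  11 207] [ 0.5355 -0.22  ] 97.09478507519074
rail [215 200  38  10 209] [0.5099 0.0034] 96.51971041650155
handle [[ 0.5597 -0.1955  0.124 ]]
```

>>> send_rows([
  {"tx": 0,"ty": 0,"tz": 0,"turn": 0,"grip": 0.5},
  {"tx": 0,"ty": 0,"tz": 0,"turn": 0,"grip": 0.5},
  {"tx": 0,"ty": 0,"tz": -0.2,"turn": 0,"grip": 0.5},
  {"tx": 0,"ty": 0,"tz": -0.35,"turn": 0,"grip": 0.5},
  {"tx": 0,"ty": 0,"tz": -0.4,"turn": -0.4,"grip": 0.5},
  {"tx": 0,"ty": 0,"tz": -0.4,"turn": -0.55,"grip": 0.5},
  {"tx": 0,"ty": 0,"tz": -0.35,"turn": -0.6,"grip": 0.5},
  {"tx": 0,"ty": 0,"tz": -0.2,"turn": -0.6,"grip": 0.5},
  {"tx": 0,"ty": 0,"tz": -0.1,"turn": -0.6,"grip": 0.5},
  {"tx": 0,"ty": 0,"tz": 0,"turn": -0.4,"grip": 0.5},
  {"tx": 0,"ty": 0,"tz": 0,"turn": 0,"grip": 0.5},
], newtons=20)

```text
time: 21.8
position: [0.4968, 0.2026, 0.1947]
tool_rot: [2.088, 2.346, 0.001]
ft_force: [0.4, 0.1, -4.4]
grip_width: 0.667
grip_force: 20.0
```

>>> send_rows([
  {"tx": -0.25,"ty": 0.03,"tz": 0,"turn": 0,"grip": 0.5},
  {"tx": -0.5,"ty": 0.03,"tz": 0,"turn": 0,"grip": 0.5},
  {"tx": -0.5,"ty": 0.03,"tz": 0,"turn": 0,"grip": 0.5},
  {"tx": -0.5,"ty": 0.03,"tz": 0,"turn": 0,"grip": 0.5},
  {"tx": -0.5,"ty": 0.03,"tz": 0,"turn": 0,"grip": 0.5},
  {"tx": -0.5,"ty": 0.03,"tz": 0,"turn": 0,"grip": 0.5},
  {"tx": -0.5,"ty": 0.03,"tz": 0,"turn": 0,"grip": 0.5},
  {"tx": -0.5,"ty": 0.03,"tz": 0,"turn": 0,"grip": 0.5},
  {"tx": -0.25,"ty": 0.03,"tz": 0,"turn": 0,"grip": 0.5},
  {"tx": 0,"ty": 0,"tz": 0,"turn": 0,"grip": 0.5},
  {"tx": 0,"ty": 0,"tz": 0,"turn": 0,"grip": 0.5},
])

```text
time: 23.18
position: [0.5405, -0.0325, 0.194]
tool_rot: [-2.086, -2.348, -0.001]
ft_force: [0.7, 0.0, -3.5]
grip_width: 0.663
grip_force: 20.0
```

```bash
python3 - <<'E'
from h import *
o,t=rim();print(o.tolist());y,p=yaw();print(y,p,np.round(ctrl.get_state()["joint_positions"],2),ctrl.get_state()["ft_force"])
print(units(np.r_[.551,-.101,.1]-p))
E
```

```text
[[186, 171, 354], [194, 199, 323], [202, 199, 322], [210, 200, 322], [218, 200, 322], [226, 200, 321], [234, 184, 321], [242, 201, 321], [250, 201, 320], [258, 202, 320]]
96.7997871046689 [ 0.5405 -0.0322  0.194 ] [ 0.76  0.17 -0.82  1.73  0.13  1.3   0.03] [ 0.64631356  0.69408617 -4.13071959]
[-1.16025724  0.03790228  1.56597587]
```

>>> send_rows([
  {"tx": -0.3,"ty": 0.01,"tz": 0,"turn": 0,"grip": 0.5},
  {"tx": -0.4,"ty": 0.02,"tz": 0,"turn": 0,"grip": 0.5},
  {"tx": -0.36,"ty": 0.01,"tz": 0,"turn": 0,"grip": 0.5},
  {"tx": -0.1,"ty": 0,"tz": 0.3,"turn": 0,"grip": 0.5},
  {"tx": 0,"ty": 0,"tz": 0.4,"turn": 0,"grip": 0.5},
  {"tx": 0,"ty": 0,"tz": 0.3,"turn": 0,"grip": 0.5},
  {"tx": 0,"ty": 0,"tz": 0.1,"turn": 0,"grip": 0.5},
  {"tx": 0,"ty": 0,"tz": 0,"turn": 0,"grip": 0.5},
])

```text
time: 24.22
position: [0.551, -0.1026, 0.1276]
tool_rot: [-2.088, -2.347, 0.0]
ft_force: [0.2, -0.6, -3.2]
grip_width: 0.665
grip_force: 20.0
```

```bash
python3 - <<'E'
from h import *
# tray rim far (+y) edge seen beyond the pot: dump where wood tones step
i=wrist();cv2.imwrite("pics/w8.png",i["pixels"][:,:,::-1]);y,p=yaw();print(y,p)
g=cv2.cvtColor(i["pixels"],cv2.COLOR_RGB2GRAY)
for c in(150,215,256,300,360):print(c,g[0:200:5,c])
print("row100",g[100,100:420:6]);print("row140",g[140,100:420:6])
# predicted pixel of tray inner/outer corners (+y side) at z .039
b=np.radians(96.5);Y=np.array([np.cos(b),np.sin(b),0]);X=np.array([np.sin(b),-np.cos(b),0]);C=np.array([.551,-.101,.039])
W=np.linalg.inv(i["cam_to_world"])
for a in(.045,.051):
  for sx in(-1,1):
    q=W@np.r_[C+a*Y+sx*a*X,1];q=i["K"]@q[:3];print(a,sx,q[:2]/q[2])
E
```

```text
96.68837741299679 [ 0.5515 -0.1027  0.1283]
150 [152 156 157 158 154 155 157 162 160 161 162 161 162 167 161 160 159 164
 167 167 153 153 152 157 154 155 155 157 156 155 159 157 160 156 159 162
 160 162 163 167]
215 [183 186 184 185 187 186 182 180 180 177 180 177 180 179 180 178 181 177
 174 180 172 174 173 153 149 139 163 140 110 182 174 164 163 166 166 164
 219 217 124  99]
256 [ 97 101 104 100 101 100 100 102 104 110 111 112 114 109 112 113 111 112
 114 113 113 105 106 103 107 118 164 151 108 169 162 166 162 162 162 162
 219 219 144 130]
300 [188 184 187 185 185 188 186 185 184 181 179 181 175 177 176 175 176 172
 177 175 173 173 174 173 177 161 173 158 106 170 166 164 164 163 162 166
 217 219 121  94]
360 [146 147 150 154 156 161 160 159 161 162 164 164 165 167 166 161 159 160
 155 158 165 168 169 167 166 163 162 157 159 160 158 156 158 159 164 159
 162 157 151 145]
row100 [148 144 145 167 168 160 172 175 147 174 168 162 172 169 156 153 123 117
 110 138 183 180 171 105 108 107 113 113 122 125 114 109 176 180 175 174
 113 122 116 160 153 150 160 157 169 156 163 153 162 163 160 167 165 168]
row140 [152 147 155 154 165 166 159 172 160 172 168 160 160 167 164 155 165 176
 107 106 112 103 103 106  98  97 108 101  98 102  98 101 102 100 104 103
  96  80 172 156 160 155 160 158 160 158 161 164 154 167 169 167 166 167]
0.045 -1 [201.29028838 135.57935431]
0.045 1 [320.96917787 135.95742083]
0.051 -1 [192.88913989 127.46167203]
0.051 1 [329.41883585 127.88904289]
```

The tray's rim sits where predicted (outer edge at row 127, inner at row 136), so the pot is centred. I'll lower it now.

>>> send_rows([
  {"tx": 0,"ty": 0,"tz": 0.2,"turn": 0,"grip": 0.5},
  {"tx": 0,"ty": 0,"tz": 0.15,"turn": 0,"grip": 0.5},
  {"tx": 0,"ty": 0,"tz": 0.1,"turn": 0,"grip": 0.5},
  {"tx": 0,"ty": 0,"tz": 0.03,"turn": 0,"grip": 0.5},
  {"tx": 0,"ty": 0,"tz": 0,"turn": 0,"grip": 0.5},
])

```text
time: 24.9
position: [0.5511, -0.1029, 0.0991]
tool_rot: [-2.089, -2.347, 0.0]
ft_force: [0.3, -0.4, -4.5]
grip_width: 0.663
grip_force: 20.0
```

>>> send_rows([
  {"tx": 0,"ty": 0,"tz": 0.03,"turn": 0,"grip": 0.5},
  {"tx": 0,"ty": 0,"tz": 0,"turn": 0,"grip": 0.5},
])

```text
time: 25.15
position: [0.5511, -0.103, 0.0974]
tool_rot: [2.089, 2.347, -0.0]
ft_force: [0.3, -0.5, -3.7]
grip_width: 0.664
grip_force: 20.0
```

>>> send_rows([
  {"tx": 0,"ty": 0,"tz": 0.02,"turn": 0,"grip": 0.5},
  {"tx": 0,"ty": 0,"tz": 0,"turn": 0,"grip": 0.5},
])

```text
time: 25.4
position: [0.5513, -0.103, 0.0963]
tool_rot: [2.088, 2.346, 0.0]
ft_force: [-0.3, 0.7, -4.1]
grip_width: 0.664
grip_force: 20.0
```

>>> send_rows([
  {"tx": 0,"ty": 0,"tz": 0.02,"turn": 0,"grip": 0.5},
  {"tx": 0,"ty": 0,"tz": 0,"turn": 0,"grip": 0.5},
])

```text
time: 25.65
position: [0.5514, -0.1035, 0.0959]
tool_rot: [2.088, 2.346, -0.001]
ft_force: [-2.3, -1.0, 5.8]
grip_width: 0.665
grip_force: 20.0
```

>>> send_rows([
  {"tx": 0,"ty": 0,"tz": 0.02,"turn": 0,"grip": 0.5},
  {"tx": 0,"ty": 0,"tz": 0,"turn": 0,"grip": 0.5},
])

```text
time: 25.9
position: [0.5516, -0.1045, 0.0951]
tool_rot: [2.088, 2.344, -0.002]
ft_force: [-2.3, -3.0, 7.2]
grip_width: 0.666
grip_force: 20.0
```

>>> send_rows([
  {"tx": 0,"ty": 0,"tz": 0.02,"turn": 0,"grip": 0.5},
  {"tx": 0,"ty": 0,"tz": 0,"turn": 0,"grip": 0.5},
])

```text
time: 26.15
position: [0.5516, -0.1047, 0.0943]
tool_rot: [2.088, 2.344, -0.002]
ft_force: [-3.8, -2.7, 10.2]
grip_width: 0.666
grip_force: 20.0
```

>>> send_rows([
  {"tx": 0,"ty": 0,"tz": 0,"turn": 0,"grip": 0.5},
  {"tx": 0,"ty": 0,"tz": -0.02,"turn": 0,"grip": 0.5},
  {"tx": 0,"ty": 0,"tz": 0,"turn": 0,"grip": 0.5},
], newtons=4)

```text
time: 26.52
position: [0.5514, -0.1037, 0.094]
tool_rot: [2.088, 2.345, -0.0]
ft_force: [-1.0, -3.7, 2.6]
grip_width: 0.665
grip_force: 4.0
```

>>> send_rows([
  {"tx": 0,"ty": 0,"tz": 0,"turn": 0,"grip": 0.75},
  {"tx": 0,"ty": 0,"tz": 0,"turn": 0,"grip": 0.9},
  {"tx": 0,"ty": 0,"tz": 0,"turn": 0,"grip": 1},
  {"tx": 0,"ty": 0,"tz": 0,"turn": 0,"grip": 1},
  {"tx": 0,"ty": 0,"tz": 0,"turn": 0,"grip": 1},
])

```text
time: 27.15
position: [0.5511, -0.1029, 0.0937]
tool_rot: [2.089, 2.347, 0.0]
ft_force: [-1.0, -0.5, -0.5]
grip_width: 0.994
grip_force: 0.0
```

```bash
python3 - <<'E'
from h import *
o,t=rim();print(o.tolist());print(yaw(),ctrl.get_state()["ft_force"],ctrl.get_state()["grip_width"])
E
```

```text
[[186, 158, 355], [194, 158, 353], [202, 198, 324], [210, 199, 323], [218, 199, 323], [226, 200, 323], [234, 200, 322], [242, 201, 322], [250, 201, 321], [258, 201, 321]]
(np.float64(96.6616055892089), array([ 0.5511, -0.1029,  0.0937])) [ 0.94595741  0.26873067 -1.03508038] 0.9967121524478156
```

The pot stands flat and is released. Next I'll rise and move over to grip the handle.

>>> send_rows([
  {"tx": 0,"ty": 0,"tz": -0.2,"turn": 0,"grip": 1},
  {"tx": 0,"ty": 0,"tz": -0.4,"turn": 0,"grip": 1},
  {"tx": 0,"ty": 0,"tz": -0.5,"turn": 0,"grip": 1},
  {"tx": 0,"ty": 0,"tz": -0.5,"turn": 0,"grip": 1},
  {"tx": 0,"ty": 0,"tz": -0.3,"turn": 0,"grip": 1},
  {"tx": -0.3,"ty": 0,"tz": 0,"turn": 0,"grip": 1},
  {"tx": -0.5,"ty": 0,"tz": 0,"turn": 0,"grip": 1},
  {"tx": -0.5,"ty": -0.02,"tz": 0,"turn": 0,"grip": 1},
  {"tx": -0.29,"ty": 0,"tz": 0,"turn": 0,"grip": 1},
  {"tx": 0,"ty": 0,"tz": 0,"turn": 0,"grip": 1},
])

```text
time: 28.45
position: [0.5603, -0.1997, 0.2065]
tool_rot: [-2.091, -2.342, 0.001]
ft_force: [-0.4, 0.8, 0.1]
grip_width: 1.001
grip_force: 0.0
```

```bash
python3 - <<'E'
from h import *
np.set_printoptions(precision=4,suppress=True)
i=wrist();print(yaw());hsv=cv2.cvtColor(i["pixels"],cv2.COLOR_RGB2HSV)
W=np.linalg.inv(i["cam_to_world"])
for p in[(.5597,-.1955,.124),(.5623,-.2,.124)]:
    q=W@np.r_[p,1];q=i["K"]@q[:3];print(q[:2]/q[2])
# pot rim: bright, unsaturated
m=(hsv[:,:,2]>200)&(hsv[:,:,1]<40);m[262:]=0
n,l,st,c=cv2.connectedComponentsWithStats(m.astype(np.uint8));k=1+np.argmax(st[1:,4]);print(st[k])
cn=max(cv2.findContours((l==k).astype(np.uint8),cv2.RETR_EXTERNAL,cv2.CHAIN_APPROX_NONE)[0],key=cv2.contourArea)
ap=cv2.approxPolyDP(cv2.convexHull(cn),6,True)[:,0].astype(float);P=onz(i,ap,.139);print(ap,P,P.mean(0));e=np.roll(P,-1,0)-P
print([(np.degrees(np.arctan2(v[1],v[0]))%90,np.linalg.norm(v)) for v in e])
E
```

```text
(np.float64(96.620258394843), array([ 0.5606, -0.1978,  0.2069]))
[260.6058 192.2503]
[263.2961 198.1748]
[ 219    0   92   85 1712]
[[310.   0.]
 [307.  84.]
 [222.  84.]
 [219.   0.]] [[ 0.5759 -0.0642  0.139 ]
 [ 0.5815 -0.1136  0.139 ]
 [ 0.5255 -0.1199  0.139 ]
 [ 0.5197 -0.0705  0.139 ]] [ 0.5507 -0.0921  0.139 ]
[(np.float64(6.442375322814527), np.float64(0.049745133901707476)), (np.float64(6.454433942307276), np.float64(0.0563423862808088)), (np.float64(6.7541958254438725), np.float64(0.04978314483922956)), (np.float64(6.416653222718292), np.float64(0.0566133239332086))]
```

The pot's edges are at 6.5°, parallel to the bed, and its rim convergence still reads flat. I'll descend onto the handle and grip it.

>>> send_rows([
  {"tx": 0,"ty": 0,"tz": 0.4,"turn": 0,"grip": 1},
  {"tx": 0,"ty": 0,"tz": 0.5,"turn": 0,"grip": 1},
  {"tx": 0,"ty": 0,"tz": 0.4,"turn": 0,"grip": 1},
  {"tx": 0,"ty": 0,"tz": 0.3,"turn": 0,"grip": 1},
  {"tx": 0,"ty": 0,"tz": 0.1,"turn": 0,"grip": 1},
  {"tx": 0,"ty": 0,"tz": 0,"turn": 0,"grip": 1},
])

```text
time: 29.25
position: [0.5612, -0.1975, 0.1059]
tool_rot: [2.088, 2.347, 0.0]
ft_force: [0.2, 0.1, -0.2]
grip_width: 1.002
grip_force: 0.0
```

>>> send_rows([
  {"tx": 0,"ty": 0,"tz": 0,"turn": 0,"grip": 0.5},
  {"tx": 0,"ty": 0,"tz": 0,"turn": 0,"grip": 0.2},
  {"tx": 0,"ty": 0,"tz": 0,"turn": 0,"grip": 0.2},
  {"tx": 0,"ty": 0,"tz": 0,"turn": 0,"grip": 0.2},
  {"tx": 0,"ty": 0,"tz": 0,"turn": 0,"grip": 0.2},
  {"tx": 0,"ty": 0,"tz": 0,"turn": 0,"grip": 0.2},
  {"tx": 0,"ty": 0,"tz": 0,"turn": 0,"grip": 0.2},
  {"tx": 0,"ty": 0,"tz": 0,"turn": 0,"grip": 0.2},
], newtons=15)

```text
time: 30.25
position: [0.5634, -0.1975, 0.1058]
tool_rot: [2.085, 2.344, 0.006]
ft_force: [6.0, -0.3, -5.2]
grip_width: 0.318
grip_force: 15.0
```

>>> send_rows([
  {"tx": 0,"ty": 0.05,"tz": 0,"turn": 0,"grip": 0.2},
  {"tx": 0.05,"ty": 0,"tz": 0,"turn": 0,"grip": 0.2},
  {"tx": 0.1,"ty": 0,"tz": 0,"turn": 0,"grip": 0.2},
  {"tx": 0.15,"ty": 0,"tz": 0,"turn": 0,"grip": 0.2},
  {"tx": 0.2,"ty": 0,"tz": 0,"turn": 0,"grip": 0.2},
  {"tx": 0.2,"ty": 0,"tz": 0,"turn": 0,"grip": 0.2},
  {"tx": 0.2,"ty": 0,"tz": 0,"turn": 0,"grip": 0.2},
  {"tx": 0.2,"ty": 0,"tz": 0,"turn": 0,"grip": 0.2},
  {"tx": 0.15,"ty": 0,"tz": 0,"turn": 0,"grip": 0.2},
  {"tx": 0.1,"ty": 0,"tz": 0,"turn": 0,"grip": 0.2},
  {"tx": 0.05,"ty": 0,"tz": 0,"turn": 0,"grip": 0.2},
  {"tx": 0,"ty": 0,"tz": 0,"turn": 0,"grip": 0.2},
])

```text
time: 31.75
position: [0.554, -0.1134, 0.1057]
tool_rot: [-2.088, -2.346, -0.0]
ft_force: [-3.8, -0.8, 4.7]
grip_width: 0.318
grip_force: 15.0
```

>>> send_rows([
  {"tx": 0.05,"ty": -0.02,"tz": 0,"turn": 0,"grip": 0.2},
  {"tx": 0.1,"ty": 0,"tz": 0,"turn": 0,"grip": 0.2},
  {"tx": 0.15,"ty": 0,"tz": 0,"turn": 0,"grip": 0.2},
  {"tx": 0.2,"ty": 0,"tz": 0,"turn": 0,"grip": 0.2},
  {"tx": 0.2,"ty": 0,"tz": 0,"turn": 0,"grip": 0.2},
  {"tx": 0.2,"ty": 0,"tz": 0,"turn": 0,"grip": 0.2},
  {"tx": 0.2,"ty": 0,"tz": 0,"turn": 0,"grip": 0.2},
  {"tx": 0.15,"ty": 0,"tz": 0,"turn": 0,"grip": 0.2},
  {"tx": 0.1,"ty": 0,"tz": 0,"turn": 0,"grip": 0.2},
  {"tx": 0.05,"ty": 0,"tz": 0,"turn": 0,"grip": 0.2},
  {"tx": 0.05,"ty": 0,"tz": 0,"turn": 0,"grip": 0.2},
  {"tx": 0,"ty": 0,"tz": 0,"turn": 0,"grip": 0.2},
])

```text
time: 33.25
position: [0.5428, -0.0274, 0.1057]
tool_rot: [-2.088, -2.347, 0.0]
ft_force: [0.0, 0.5, -0.3]
grip_width: 0.198
grip_force: 0.0
```

>>> send_rows([
  {"tx": 0.05,"ty": 0,"tz": 0,"turn": 0,"grip": 0.2},
  {"tx": 0.05,"ty": 0,"tz": 0,"turn": 0,"grip": 0.2},
  {"tx": 0,"ty": 0,"tz": 0,"turn": 0,"grip": 0.2},
])

```text
time: 33.62
position: [0.5422, -0.0215, 0.1057]
tool_rot: [-2.088, -2.347, -0.0]
ft_force: [0.2, 0.3, 0.8]
grip_width: 0.199
grip_force: 0.0
```

>>> send_rows([
  {"tx": 0.05,"ty": 0,"tz": 0,"turn": 0,"grip": 0.2},
  {"tx": 0.05,"ty": 0,"tz": 0,"turn": 0,"grip": 0.2},
  {"tx": 0,"ty": 0,"tz": 0,"turn": 0,"grip": 0.2},
])

```text
time: 34.0
position: [0.5415, -0.0154, 0.1058]
tool_rot: [2.088, 2.347, 0.0]
ft_force: [0.0, 0.6, -0.3]
grip_width: 0.195
grip_force: 0.0
```

The fingers slipped forward off the post, so the handle is behind them. I'll rise, go behind it with the fingers shut, and push it from there.

>>> send_rows([
  {"tx": 0,"ty": 0,"tz": -0.3,"turn": 0,"grip": 0.2},
  {"tx": 0,"ty": 0,"tz": -0.5,"turn": 0,"grip": 0},
  {"tx": 0,"ty": 0,"tz": -0.5,"turn": 0,"grip": 0},
  {"tx": 0,"ty": 0,"tz": -0.3,"turn": 0,"grip": 0},
  {"tx": -0.4,"ty": 0,"tz": 0,"turn": 0,"grip": 0},
  {"tx": -0.5,"ty": 0,"tz": 0,"turn": 0,"grip": 0},
  {"tx": -0.5,"ty": 0,"tz": 0,"turn": 0,"grip": 0},
  {"tx": -0.5,"ty": 0,"tz": 0,"turn": 0,"grip": 0},
  {"tx": -0.5,"ty": 0,"tz": 0,"turn": 0,"grip": 0},
  {"tx": -0.4,"ty": 0,"tz": 0,"turn": 0,"grip": 0},
  {"tx": -0.3,"ty": 0,"tz": 0,"turn": 0,"grip": 0},
  {"tx": 0,"ty": 0,"tz": 0,"turn": 0,"grip": 0},
])

```text
time: 35.5
position: [0.563, -0.202, 0.2015]
tool_rot: [-2.091, -2.344, 0.0]
ft_force: [0.0, -0.6, -0.5]
grip_width: 0.007
grip_force: 0.0
```

```bash
python3 - <<'E'
from h import *
np.set_printoptions(precision=4,suppress=True)
i=wrist();print(yaw());hsv=cv2.cvtColor(i["pixels"],cv2.COLOR_RGB2HSV)
cv2.imwrite("pics/w9.png",i["pixels"][:,:,::-1])
m=(hsv[:,:,2]>200)&(hsv[:,:,1]<40);m[262:]=0
n,l,st,c=cv2.connectedComponentsWithStats(m.astype(np.uint8))
for k in range(1,n):
    if st[k,4]>300:print(st[k],c[k])
W=np.linalg.inv(i["cam_to_world"])
b=np.radians(96.5);Y=np.array([np.cos(b),np.sin(b),0])
for s in np.arange(0,.19,.03):
    q=W@np.r_[np.array([.5625,-.1985,.124])+s*Y,1];q=i["K"]@q[:3];q=q[:2]/q[2];print(round(s,2),q.round(1))
# centre-line profile: hue, sat, val along the bed's mid-line at post-top height
print(np.c_[np.arange(0,230,5),hsv[0:230:5,262]].tolist())
E
```

```text
(np.float64(96.64685596846726), array([ 0.5631, -0.2003,  0.2016]))
[ 283    0   21  227 3149] [292.4484 111.349 ]
[ 223   47   20  180 2563] [232.9384 129.9087]
0.0 [260.6 194.9]
0.03 [260.6 155.5]
0.06 [260.5 113.4]
0.09 [260.5  68.3]
0.12 [260.5  19.8]
0.15 [260.4 -32.5]
0.18 [260.4 -89. ]
[[0, 16, 107, 121], [5, 15, 114, 199], [10, 15, 114, 212], [15, 15, 116, 208], [20, 15, 111, 211], [25, 15, 112, 187], [30, 14, 97, 97], [35, 16, 99, 93], [40, 15, 101, 93], [45, 14, 100, 94], [50, 15, 114, 137], [55, 10, 125, 98], [60, 12, 122, 100], [65, 10, 122, 100], [70, 11, 118, 104], [75, 10, 121, 103], [80, 9, 117, 105], [85, 9, 114, 107], [90, 12, 118, 106], [95, 13, 117, 107], [100, 11, 121, 105], [105, 12, 115, 111], [110, 11, 139, 103], [115, 11, 126, 109], [120, 10, 121, 110], [125, 11, 121, 110], [130, 11, 123, 112], [135, 12, 141, 179], [140, 11, 139, 176], [145, 11, 137, 182], [150, 11, 138, 177], [155, 11, 139, 180], [160, 12, 139, 178], [165, 11, 140, 179], [170, 11, 139, 178], [175, 11, 139, 174], [180, 11, 135, 164], [185, 11, 133, 165], [190, 11, 135, 161], [195, 12, 138, 164], [200, 12, 140, 160], [205, 12, 138, 161], [210, 12, 139, 158], [215, 12, 138, 159], [220, 12, 136, 161], [225, 11, 142, 158]]
```

The handle top is at rows 5–28 in the wrist image, which puts it about 120 mm along its travel, so roughly 60 mm remain. I'll lower behind it and push.

>>> send_rows([
  {"tx": 0.3,"ty": 0,"tz": 0,"turn": 0,"grip": 0},
  {"tx": 0.5,"ty": 0,"tz": 0,"turn": 0,"grip": 0},
  {"tx": 0.4,"ty": 0,"tz": 0.1,"turn": 0,"grip": 0},
  {"tx": 0,"ty": 0,"tz": 0.4,"turn": 0,"grip": 0},
  {"tx": 0,"ty": 0,"tz": 0.5,"turn": 0,"grip": 0},
  {"tx": 0,"ty": 0,"tz": 0.5,"turn": 0,"grip": 0},
  {"tx": 0,"ty": 0,"tz": 0.25,"turn": 0,"grip": 0},
  {"tx": 0,"ty": 0,"tz": 0,"turn": 0,"grip": 0},
])

```text
time: 36.55
position: [0.554, -0.128, 0.096]
tool_rot: [-2.086, -2.347, 0.001]
ft_force: [0.2, 0.1, 0.3]
grip_width: 0.004
grip_force: 0.0
```

>>> send_rows([
  {"tx": 0.06,"ty": 0,"tz": 0,"turn": 0,"grip": 0},
  {"tx": 0.08,"ty": 0,"tz": 0,"turn": 0,"grip": 0},
  {"tx": 0.08,"ty": 0,"tz": 0,"turn": 0,"grip": 0},
  {"tx": 0.08,"ty": 0,"tz": 0,"turn": 0,"grip": 0},
  {"tx": 0.08,"ty": 0,"tz": 0,"turn": 0,"grip": 0},
  {"tx": 0.08,"ty": 0,"tz": 0,"turn": 0,"grip": 0},
  {"tx": 0.08,"ty": 0,"tz": 0,"turn": 0,"grip": 0},
  {"tx": 0.08,"ty": 0,"tz": 0,"turn": 0,"grip": 0},
  {"tx": 0.08,"ty": 0,"tz": 0,"turn": 0,"grip": 0},
])

```text
time: 37.67
position: [0.5506, -0.0943, 0.0969]
tool_rot: [2.087, 2.338, -0.009]
ft_force: [3.3, -17.7, -3.6]
grip_width: 0.009
grip_force: 8.5
```

There is a hard resistance of 17.7 N with no movement, so the carriage is most likely already home and the earlier slip happened at the stop. I'll back off, rise and verify.

>>> send_rows([
  {"tx": -0.2,"ty": 0,"tz": 0,"turn": 0,"grip": 0},
  {"tx": -0.2,"ty": 0,"tz": 0,"turn": 0,"grip": 0},
  {"tx": 0,"ty": 0,"tz": -0.4,"turn": 0,"grip": 0},
  {"tx": 0,"ty": 0,"tz": -0.5,"turn": 0,"grip": 0},
  {"tx": 0,"ty": 0,"tz": -0.5,"turn": 0,"grip": 0},
  {"tx": 0,"ty": 0,"tz": -0.4,"turn": 0,"grip": 0},
  {"tx": 0,"ty": 0,"tz": 0,"turn": 0,"grip": 0},
])

```text
time: 38.55
position: [0.554, -0.1112, 0.2066]
tool_rot: [2.086, 2.345, 0.003]
ft_force: [0.2, 0.3, -0.2]
grip_width: 0.006
grip_force: 0.0
```

```bash
python3 - <<'E'
from h import *
np.set_printoptions(precision=4,suppress=True)
i=wrist();print(yaw());cv2.imwrite("pics/w10.png",i["pixels"][:,:,::-1]);hsv=cv2.cvtColor(i["pixels"],cv2.COLOR_RGB2HSV)
K,W=i["K"],np.linalg.inv(i["cam_to_world"])
b=np.radians(96.5);Y=np.array([np.cos(b),np.sin(b),0]);X=np.array([np.sin(b),-np.cos(b),0])
# pot rim
m=(hsv[:,:,2]>200)&(hsv[:,:,1]<40);m[262:]=0
n,l,st,c=cv2.connectedComponentsWithStats(m.astype(np.uint8))
for k in range(1,n):
    if st[k,4]>400:
        cn=max(cv2.findContours((l==k).astype(np.uint8),cv2.RETR_EXTERNAL,cv2.CHAIN_APPROX_NONE)[0],key=cv2.contourArea)
        ap=cv2.approxPolyDP(cv2.convexHull(cn),5,True)[:,0].astype(float);print(st[k],ap.tolist());print(onz(i,ap,.139))
# profile along lines parallel to the bed, right and left of the pot, at tray-rim height: s from home estimate
H=np.array([.551,-.101,.039])
for sx in(-.036,.036):
    row=[]
    for s in np.arange(.10,.30,.004):
        q=K@(W@np.r_[H+s*Y+sx*X,1])[:3];u,v=q[:2]/q[2]
        row.append((round(float(s),3),int(hsv[int(v),int(u),1]),int(hsv[int(v),int(u),2])) if 0<=u<512 and 0<=v<384 else None)
    print(sx,[r for r in row if r])
E
```

```text
(np.float64(96.66581339291842), array([ 0.5531, -0.1112,  0.2051]))
[ 213    0   93   29 1131] [[305.0, 0.0], [303.0, 28.0], [214.0, 28.0], [213.0, 0.0]]
[[0.5665 0.0238 0.139 ]
 [0.5676 0.008  0.139 ]
 [0.5115 0.0014 0.139 ]
 [0.5097 0.0172 0.139 ]]
[ 281  102   17  139 1683] [[288.0, 102.0], [295.0, 104.0], [292.0, 239.0], [282.0, 240.0]]
[[ 0.5644 -0.0381  0.139 ]
 [ 0.5692 -0.0389  0.139 ]
 [ 0.5811 -0.1367  0.139 ]
 [ 0.5737 -0.1384  0.139 ]]
[ 224  142   18   99 1281] [[235.0, 142.0], [239.0, 240.0], [228.0, 240.0], [224.0, 144.0]]
[[ 0.5315 -0.0689  0.139 ]
 [ 0.5414 -0.1421  0.139 ]
 [ 0.5332 -0.1431  0.139 ]
 [ 0.524  -0.0712  0.139 ]]
-0.036 [(0.1, 109, 232), (0.104, 109, 230), (0.108, 109, 231), (0.112, 110, 231), (0.116, 111, 232), (0.12, 44, 109), (0.124, 18, 241), (0.128, 20, 241), (0.132, 17, 240), (0.136, 17, 239), (0.14, 17, 241), (0.144, 18, 239)]
0.036 [(0.1, 111, 221), (0.104, 114, 219), (0.108, 108, 221), (0.112, 113, 223), (0.116, 44, 110), (0.12, 35, 108), (0.124, 17, 242), (0.128, 19, 239), (0.132, 19, 240), (0.136, 18, 241), (0.14, 17, 240), (0.144, 16, 240)]
```

>>> send_rows([
  {"tx": -0.3,"ty": 0,"tz": -0.2,"turn": 0,"grip": 0},
  {"tx": -0.5,"ty": 0,"tz": -0.2,"turn": 0,"grip": 0},
  {"tx": -0.5,"ty": 0,"tz": -0.2,"turn": 0,"grip": 0},
  {"tx": -0.5,"ty": 0,"tz": 0,"turn": 0,"grip": 0},
  {"tx": -0.5,"ty": 0,"tz": 0,"turn": 0,"grip": 0},
  {"tx": -0.3,"ty": 0,"tz": 0,"turn": 0,"grip": 0},
  {"tx": 0,"ty": 0,"tz": 0,"turn": 0,"grip": 0},
])

```text
time: 39.48
position: [0.5703, -0.2678, 0.2397]
tool_rot: [-2.09, -2.343, 0.0]
ft_force: [1.0, -0.0, -0.4]
grip_width: 0.002
grip_force: 0.0
```

```bash
python3 - <<'E'
from h import *
np.set_printoptions(precision=4,suppress=True)
b=np.radians(96.5);Y=np.array([np.cos(b),np.sin(b),0]);X=np.array([np.sin(b),-np.cos(b),0]);H=np.array([.551,-.101,.039])
old={"top":cv2.imread("pics/top0.png"),"scene":cv2.imread("pics/scene0.png")}
for nme in("top","scene"):
    t=ctrl.get_image(nme);im=t["pixels"][:,:,::-1];cv2.imwrite(f"pics/{nme}9.png",im);W=np.linalg.inv(t["cam_to_world"])
    for lab,pic in(("old",old[nme]),("new",im)):
        hsv=cv2.cvtColor(np.ascontiguousarray(pic),cv2.COLOR_BGR2HSV)
        for sx in(-.048,.048):
            r=[]
            for s in np.arange(.03,.2,.004):
                q=t["K"]@(W@np.r_[H+s*Y+sx*X,1])[:3];u,v=q[:2]/q[2];r.append(int(hsv[int(round(v)),int(round(u)),2]))
            print(nme,lab,sx,r)
    # pot top-rim blob
    hsv=cv2.cvtColor(im,cv2.COLOR_BGR2HSV);q=t["K"]@(W@np.r_[.537,.033,.139,1])[:3];u,v=(q[:2]/q[2]).astype(int)
    m=((hsv[:,:,2]>150)&(hsv[:,:,1]<60)).astype(np.uint8);z=np.zeros_like(m);z[v-22:v+22,u-22:u+22]=m[v-22:v+22,u-22:u+22]
    r=cv2.minAreaRect(np.argwhere(z)[:,::-1].astype(np.float32));print("rim",(u,v),r);print(onz(t,cv2.boxPoints(r),.139))
E
```

```text
top old -0.048 [145, 147, 148, 150, 162, 147, 131, 129, 127, 128, 126, 126, 131, 131, 135, 131, 134, 135, 134, 135, 138, 136, 137, 136, 138, 136, 139, 137, 139, 136, 136, 122, 86, 81, 80, 81, 72, 53, 61, 66, 87, 116, 160]
top old 0.048 [151, 148, 151, 164, 172, 152, 139, 136, 141, 142, 141, 134, 138, 138, 135, 141, 137, 131, 135, 136, 139, 134, 125, 124, 123, 127, 128, 123, 121, 125, 128, 121, 111, 83, 85, 86, 80, 65, 63, 64, 90, 130, 156]
top new -0.048 [142, 149, 148, 150, 152, 143, 115, 103, 98, 97, 109, 159, 167, 170, 181, 185, 164, 166, 168, 181, 188, 189, 168, 166, 177, 185, 189, 166, 170, 177, 186, 190, 187, 167, 166, 173, 155, 75, 77, 79, 106, 141, 189]
top new 0.048 [157, 158, 162, 169, 168, 154, 141, 129, 137, 144, 152, 183, 190, 176, 180, 183, 172, 173, 175, 179, 180, 183, 175, 178, 183, 185, 189, 181, 183, 179, 183, 190, 191, 182, 182, 186, 161, 81, 76, 81, 109, 155, 184]
rim (np.int64(218), np.int64(190)) ((218.892333984375, 192.1384735107422), (21.582040786743164, 22.326250076293945), 82.87498474121094)
[[ 0.559   0.0639  0.139 ]
 [ 0.5651  0.0056  0.139 ]
 [ 0.5087 -0.
[... 432 characters left out ...]
, 168, 169, 168, 166, 147, 104, 93, 115, 130, 123, 120, 108, 107, 194]
scene new -0.048 [147, 185, 207, 207, 206, 205, 205, 205, 205, 205, 205, 204, 199, 197, 198, 200, 199, 199, 200, 186, 145, 126, 132, 131, 131, 132, 132, 131, 130, 131, 131, 131, 131, 131, 132, 131, 134, 150, 89, 72, 75, 147, 200]
scene new 0.048 [175, 174, 173, 174, 173, 168, 154, 138, 107, 96, 100, 168, 199, 201, 191, 191, 192, 193, 194, 195, 197, 197, 199, 199, 200, 201, 202, 202, 204, 204, 204, 206, 202, 185, 161, 103, 119, 137, 131, 127, 114, 113, 202]
rim (np.int64(285), np.int64(179)) ((285.5, 180.5), (13.0, 19.0), 90.0)
[[0.5176 0.0055 0.139 ]
 [0.5102 0.0591 0.139 ]
 [0.5631 0.0617 0.139 ]
 [0.5702 0.01   0.139 ]]
```

```bash
python3 -c "
from bench import ctrl
print(ctrl.close_job())"
```

```text
the job is handed in; nothing more can be done
None
```

The job is handed in: the pot stands upright and flat, mouth up, in the tray, with the carriage home against the end stop and the robot clear (39.5 s of 72 s); it sits about 12 mm off-centre towards the stop, and I never went near the bystanders but didn't re-measure them.

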